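# Hang an alignment target on the free hook of a bench carousel

## Task

Turn the bench carousel until its one free hook faces along the yellow arrow on its base, then take the red-tabbed alignment target out of its slotted stand and hang it on that hook: slip its window over the upturned yellow tip, push the sprung orange keeper back by feel and let the target down behind the tip until it rests fully down on the hook. Be gentle: the target must never bear on the carousel with more than 18 N. Leave it hanging there released, hook still facing the arrow, and leave the bottle, jar and post where they stand.

Things in the scene. Friction and masses are not known exactly. Their poses are not given: they have to be found in the camera images.
- base: Fixed dark round foot of the carousel, 156 mm across, 12 mm high. Origin: centre of its underside on the bench, on the carousel's vertical axis. Its own -x axis is the front: a yellow arrow on the foot points that way, out to 125 mm from the axis.
- rack: Turning part of the carousel, same origin and vertical z axis as the base: column, blue hub disc 110 mm across (z 157 to 173 mm), four radial hooks at 90 degrees. Its own -x axis points along the free hook; the other hooks carry fixed targets, their tabs up to z 233 mm, 117 to 125 mm from the axis. Turns either way without stops, stays where left; friction about 0.25 N m.
- handle_top (a point): Top centre of the carousel's upright round turning handle (steel, red top, 14 mm diameter, from z 173 to 275 mm), 50 mm from the axis, on the opposite side from the free hook. Pinch it from above near its top to clear the hung targets.
- hook_seat (a point): Nominal point on the free hook's axis (z 165 mm, 121 mm from the carousel axis) where the mid-thickness of a hung target comes. The hook is a level bar 8 x 8 mm, its top 4 mm above this point. It is screwed in or out: lip, keeper and stop all lie up to 20 mm nearer to or farther from the carousel axis than nominal, by an unreported amount to be found by feel. The bar itself does not give.
- lip_nominal (a point): Nominal top of the inner face of the free hook's upturned yellow lip, 4 mm outward of hook_seat and 12 mm above it (8 mm above the bar's top). Lip 8 mm wide, 6 mm thick, at the bar's outer end. Same unreported shift as hook_seat.
- keeper_nominal (a point): Nominal centre of the outer face of the orange keeper block (30 mm wide, 26 mm tall) on the free hook, at rest 2 mm inside the lip's inner face. Same unreported shift. It slides back 9 mm along the bar to a hard stop; its spring pushes outward with 2 N at rest, 3.8 N fully back; damped. An 8 mm plate so has 3 mm of play between the lip and the fully pushed-back keeper.
- target: Loose alignment target, about 150 g: flat upright aluminium plate 8 mm thick (its x), 44 mm wide (its y), 150 mm tall (its z); both faces alike. Origin: centre of its lower edge. Red grip tab 24 mm wide, 8 mm thick, from 98 to 150 mm above the origin. Hung fully down, its origin is 83 mm above the bench; to pass over the lip it wants to be 13 mm higher.
- window (a point): Centre of the target's window, 73 mm above its origin: an opening through the 8 mm plate 20 mm wide and 26 mm tall (60 to 86 mm above the origin), with a solid 12 mm top bar above it.
- stand: Fixed black slotted stand, 60 x 80 mm, 48 mm high. Origin: centre of its underside. The target stands upright in its slot, its foot 8 mm above the bench, with about 1 mm play each side; the slot runs along the stand's y. Lift the target 45 mm or more to clear it.
- bottle: Bystander: closed white bottle, 56 mm across, 130 mm tall; origin at the centre of its underside.
- jar: Bystander: closed amber jar, 60 mm across, 65 mm tall; origin at the centre of its underside.
- post: Bystander: short steel optics post, 32 mm across the foot, 50 mm tall; origin at the centre of its underside.
Things that resemble listed ones, but are neither listed nor needed, are in the scene too. What is meant by the target is not purple, and is the smaller of those in its own colour.

How it is judged (in metres and radians):
On the way, in this order (a step that is already met when the one before it is completed fails the run):
1. the free hook faces along the arrow (y of hook_seat in the frame of base between -0.012 and 0.012 m and x of hook_seat in the frame of base below -0.1 m), for 0.2 s.
2. the target hangs fully down on the free hook, behind its lip, with the hook still facing along the arrow (all of step 1 and z of target in the frame of rack between 0.079 and 0.0862 m and x of target in the frame of rack between -0.145 and -0.097 m and y of target in the frame of rack between -0.008 and 0.008 m and angle between target's own z axis and vertical below 0.12 rad), for 0.2 s.
At the end, for the whole second after the job is handed in: The free hook faces along the arrow (hook seat within 12 mm sideways of it) and the target hangs upright and at rest behind the lip of that hook, fully down on the bar (within about 3 mm of height, 8 mm sideways), borne by the carousel alone (all of step 2 and contact force between target and rack above 0.3 N and linear speed of target below 0.02 m/s and angular speed of rack below 0.05 rad/s); the robot touches nothing.
It fails at once if the target bears on the carousel with more than 18 N (contact force between target and rack above 18 N).
It fails at once if the bottle is pushed away or tipped over (distance of bottle from where it was at the start of the episode above 0.02 m or angle between bottle's own z axis and vertical above 0.5 rad).
It fails at once if the jar is pushed away or tipped over (distance of jar from where it was at the start of the episode above 0.02 m or angle between jar's own z axis and vertical above 0.5 rad).
It fails at once if the post is pushed away or tipped over (distance of post from where it was at the start of the episode above 0.02 m or angle between post's own z axis and vertical above 0.5 rad).
It also fails if it takes over 72 s, if anything falls off the work surface, if the arm or the gripper's body presses on something with over 40 N, if the wrist force passes 120 N, or if a joint passes its speed limit or range.

## Robot

A 6-joint arm with a two-finger parallel gripper is mounted at the origin on the work surface. World frame = base frame: x ahead of the robot, y to its left, z up, the work surface at z = 0. Lengths are in mm, angles in rad, forces in N, time in s.
With the tool pointing down it reaches from about 325 to 875 mm from the base axis. Payload 4.4 kg.
Tool frame: the origin (TCP) lies midway between the tips of the shut fingers; the grasp point (between the pads) lies 19 mm behind it (manip.grip_point_offset is the z of the grasp point in the tool frame, in mm); z points along the fingers, y is the direction in which the jaws open and shut (so a half turn about z gives the same grasp; the last joint's range is limited). The gripper opens to 85 mm and grips with 20 to 120 N. Pads are 22 mm wide; open, the fingers measure 114 mm over their backs; the gripper's body (76 mm by 85 mm) begins 54 mm behind the grasp point. The pads swing forward as they close: fully open they stand 13 mm farther back than shut.
Start: joints at [0.967, 0.207, 1.542, -0, 1.393, -0.15], TCP at [252.08, 516.801, 231.282] pointing down, gripper open.
Joint ranges: [-2.73, 2.73], [-0.86, 2.22], [0.23, 2.46], [-1.11, 4.25], [0.08, 2.63], [-2.82, 2.82]. Speed limits (rad/s): [2.79, 2.79, 3.14, 3.14, 3.14, 3.14].

## Interface

Orientations are given as a rotation vector (axis times angle).
In Python, from station import sense, capture, get_calibration, manip gives the robot as it stands.
- The arm moves only by the tool servo_tool, never from a script. Its argument "moves" is a list of rows, each an object of numbers: "jaw": the opening, from 0 (shut) to 1 (fully open); "tx", "ty", "tz": the shift along the tool's x, y, z in m; "rx", "ry", "rz": the turn, a rotation vector about the tool's x, y, z in degrees. A call has exactly 5 rows; each row is the pose to reach, as a shift and turn from the pose measured when the call began, along the tool's axes at that moment; what a row does not reach only later rows make up. A row lasts 1/12 s, in which the tool goes at most 41.7 mm and 7.16 degrees, less where a joint would pass 70% of its speed; a pose out of reach is approached as far as the arm can. A call with a gripper value outside its range is refused whole. The fingers move at their own pace and stop on an object; "force" is the grip in N (left out, the last holds). Time passes only in rows, so rows that repeat a pose let the fingers close, or fill a call up. It gives the time, the measured TCP pose, the force and the opening at its end, in the units of the state.
- sense(): the state, without advancing time (a new reading comes with each control period).
- capture(name): name is "side" or "top"; returns the picture (480x640x3 uint8, blue, green, red); there is no depth.
- get_calibration(name): a dict with "fov_y" (degrees; the focal length in pixels is half the picture's height over the tangent of half this angle, whatever the lens; pixels are square), "cx", "cy" (the principal point, pixels), "k1" (the pictures are not rectified: a ray, as slopes to the right and down, at radius r is drawn at 1 + k1 r^2 times it, then the intrinsics apply), "world_to_cam" (4x4, takes a point from world to camera coordinates). Camera axes: x right, y down, z forward; pixel columns grow to the right and rows downward; lengths in mm; the calibration is good to about 2 mm. A picture is of the moment at which its call begins. get_calibration takes no time and is no camera call.
- manip.sign_off(): hands the job in, once; it reports no verdict.
The state is a dict: "clock": time; "qpos": joint angles; "joint_velocities": joint speeds; "joint_efforts": joint torques, N m; "tcp_pos": TCP position; "tcp_rot": TCP orientation; "force": force on the tool from outside, world axes, zero at the start; "moment": the same for the moment, N m; "opening": opening from 0.0 (shut) to 1.0 (fully open).
Only numpy, scipy, OpenCV 4.12 (cv2) and the standard library are available. Lean on these libraries where they do the work, as an engineer would, in place of code of your own. Each camera call takes 0.05 s, during which the arm holds its last target. There are 200 camera calls.

## Working session

There is one attempt and no reset: what is moved stays moved. The work goes in short steps, Python scripts to look and compute and a tool call to move; the robot and the scene stay as the last step left them, time stands still between calls to the robot, and variables do not carry over. Pictures are saved under pics/ and viewed, about 8 in all and at most 12, crops included, and the job is handed in when it is done.

Besides the shell and the picture viewer there is one more tool, called after "Emit:" by a JSON object that holds its "api" and its "payload". servo_tool: Moves the arm, as the interface text tells. Its arguments: {"type":"object","properties":{"moves":{"type":"array"},"force":{"type":"number"}},"required":["moves"]}

```bash
mkdir -p pics; ls
python3 - <<'E'
from station import *
import cv2
print(sense())
for n in("side","top"):
    im=capture(n);cv2.imwrite(f"pics/{n}0.png",im);c=get_calibration(n);print(n,c)
E
```

```text
pics
{'clock': 0.0, 'qpos': array([ 9.66512725e-01,  2.07425211e-01,  1.54298503e+00,  9.98560872e-06,
        1.39349121e+00, -1.50484177e-01]), 'joint_velocities': array([ 0.00155442, -0.00022195, -0.00149605,  0.00042784,  0.00190842,
       -0.00111821]), 'joint_efforts': array([-8.46879502e-04, -3.83030784e+01, -2.91596121e+01, -3.65063424e-04,
        1.06903247e-02,  2.36943657e-05]), 'tcp_pos': array([251.62874808, 516.16481972, 230.10806503]), 'tcp_rot': array([-0.7065346 , -3.06022871,  0.00336484]), 'force': array([ 1.11485866,  0.36359887, -0.54559731]), 'moment': array([0.0148224 , 0.0103051 , 0.01447208]), 'opening': 1.00127027978259}
side {'fov_y': 47.95324424432495, 'cx': 324.5343476728208, 'cy': 227.39087385860904, 'k1': -0.025765103478448483, 'world_to_cam': array([[-9.91460426e-01, -1.28260131e-01,  2.35703588e-02,
         5.14218925e+02],
       [-9.66835556e-02,  6.01664347e-01, -7.92875970e-01,
         2.12999672e+02],
       [ 8.75129316e-02, -7.88384013e-01, -6.08927035e-01,
         1.24657816e+03],
       [ 0.00000000e+00,  0.00000000e+00,  0.00000000e+00,
         1.00000000e+00]])}
top {'fov_y': 55.509486894897975, 'cx': 322.5348126260956, 'cy': 239.03765497641655, 'k1': -0.07978051602995014, 'world_to_cam': array([[-1.13050131e-02, -9.99827305e-01,  1.47497839e-02,
        -4.54688886e+01],
       [-9.93419366e-01,  9.54880233e-03, -1.14134934e-01,
         5.38589701e+02],
       [ 1.13974381e-01, -1.59430179e-02, -9.93355757e-01,
         1.26754605e+03],
       [ 0.00000000e+00,  0.00000000e+00,  0.00000000e+00,
         1.00000000e+00]])}
```

View pics/side0.png

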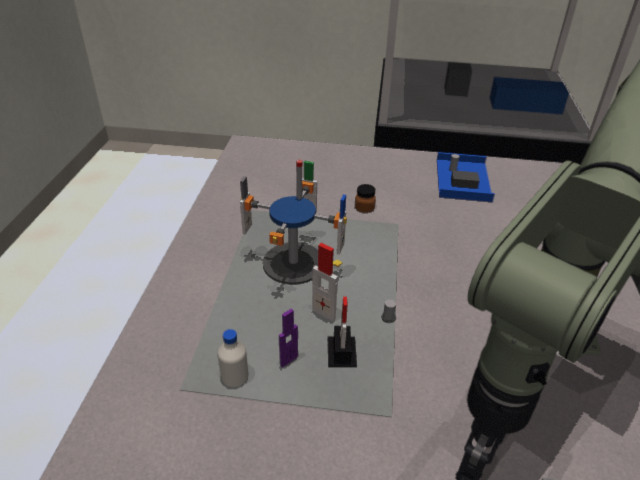

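View pics/top0.png

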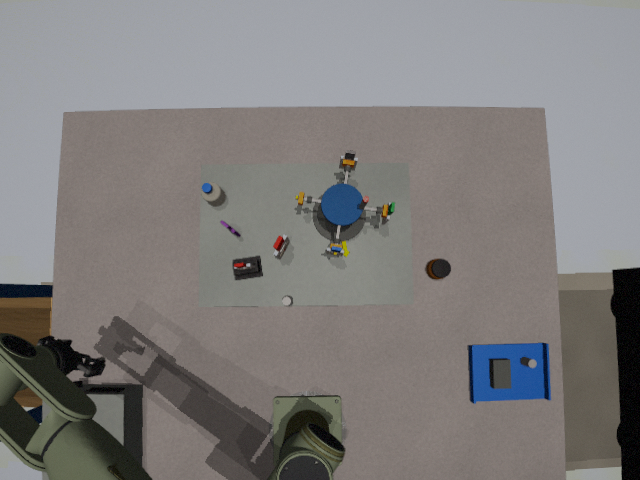

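The side view shows the carousel at (293,240), with its free hook towards the camera at (277,238). The target in its stand is at (343,340), and the larger red decoy at (325,285). In the top view the hub is at (342,205), the free hook at (301,200), the arrow at (345,247) and the stand at (247,267).

```bash
cat > h.py <<'E'
import numpy as np, cv2
from station import sense,capture,get_calibration,manip
from scipy.spatial.transform import Rotation as R
def ray(n,uv):
    c=get_calibration(n); f=240/np.tan(np.radians(c["fov_y"]/2))
    K=np.array([[f,0,c["cx"]],[0,f,c["cy"]],[0,0,1.]])
    p=cv2.undistortPoints(np.array([[uv]],float),K,np.array([c["k1"],0,0,0.]))[0,0]
    M=c["world_to_cam"]; Rm=M[:3,:3]; o=-Rm.T@M[:3,3]; d=Rm.T@np.r_[p,1]; return o,d/np.linalg.norm(d)
def plane(n,uv,z):
    o,d=ray(n,uv); return o+d*(z-o[2])/d[2]
def tri(a,b):
    o1,d1=ray("side",a);o2,d2=ray("top",b)
    s=np.linalg.lstsq(np.c_[d1,-d2],o2-o1,rcond=None)[0]
    p,q=o1+s[0]*d1,o2+s[1]*d2; return (p+q)/2,np.linalg.norm(p-q)
def proj(n,P):
    c=get_calibration(n); f=240/np.tan(np.radians(c["fov_y"]/2)); M=c["world_to_cam"]
    q=M[:3,:3]@np.asarray(P,float)+M[:3,3]; s=q[:2]/q[2]; return f*s*(1+c["k1"]*s@s)+[c["cx"],c["cy"]]
def mask(im,lo,hi): return cv2.inRange(cv2.cvtColor(im,cv2.COLOR_BGR2HSV),np.array(lo),np.array(hi))
def blobs(m,amin=6):
    n,l,s,c=cv2.connectedComponentsWithStats(m); return [(c[i].round(1).tolist(),s[i].tolist()) for i in range(1,n) if s[i,4]>=amin]
COL=dict(red=[(0,150,70),(6,255,255)],yellow=[(24,130,90),(34,255,255)],orange=[(9,170,90),(20,255,255)],blue=[(100,120,50),(125,255,255)])
E
python3 - <<'E'
from h import *
for n in("side","top"):
    im=cv2.imread(f"pics/{n}0.png")
    for k,(lo,hi) in COL.items():
        print(n,k,[b for b in blobs(mask(im,lo,hi)) if b[1][4]<3000])
a=cv2.imread("pics/top0.png")[140:320,190:420]; b=cv2.imread("pics/side0.png")[150:400,200:420]
cv2.imwrite("pics/c0.png",cv2.resize(a,(800,626)[0:2],interpolation=2)[:600])
cv2.imwrite("pics/c1.png",cv2.resize(b,None,fx=2.4,fy=2.4,interpolation=2))
E
```

```text
side red [([299.0, 163.9], [297, 162, 5, 5, 20]), ([325.0, 258.3], [318, 243, 15, 32, 378]), ([344.3, 308.1], [343, 297, 4, 25, 88]), ([322.3, 303.7], [321, 302, 4, 4, 12])]
side yellow [([335.5, 261.9], [334, 261, 4, 3, 11])]
side orange [([307.9, 185.2], [302, 182, 11, 11, 58]), ([247.8, 202.4], [245, 196, 8, 15, 71]), ([364.2, 200.9], [361, 199, 8, 4, 11]), ([336.0, 220.0], [334, 213, 5, 15, 45]), ([276.0, 237.4], [270, 232, 13, 13, 116])]
side blue [([543.3, 101.8], [526, 91, 34, 22, 364]), ([520.0, 95.3], [519, 94, 4, 4, 6]), ([518.3, 103.0], [517, 101, 4, 5, 7]), ([524.8, 104.5], [523, 101, 4, 8, 11]), ([463.2, 177.0], [437, 152, 57, 50, 1754]), ([342.6, 205.2], [341, 195, 5, 23, 84]), ([292.2, 210.9], [270, 197, 46, 31, 1034]), ([229.3, 336.1], [223, 329, 13, 15, 159])]
top red [([364.7, 201.3], [363, 200, 5, 3, 6]), ([277.6, 242.2], [273, 236, 10, 13, 60]), ([238.8, 264.4], [234, 262, 10, 5, 37])]
top yellow [([296.5, 197.0], [296, 196, 2, 3, 6]), ([344.6, 248.3], [342, 241, 7, 16, 65]), ([335.0, 253.0], [334, 252, 3, 3, 9])]
top orange [([348.8, 161.4], [343, 159, 12, 6, 41]), ([299.0, 202.5], [298, 202, 3, 2, 6]), ([385.7, 211.0], [382, 205, 6, 12, 24])]
top blue [([206.6, 187.4], [202, 183, 10, 10, 77]), ([341.4, 204.4], [321, 184, 42, 42, 1364]), ([335.7, 248.8], [331, 247, 10, 5, 34])]
```

View pics/c0.png

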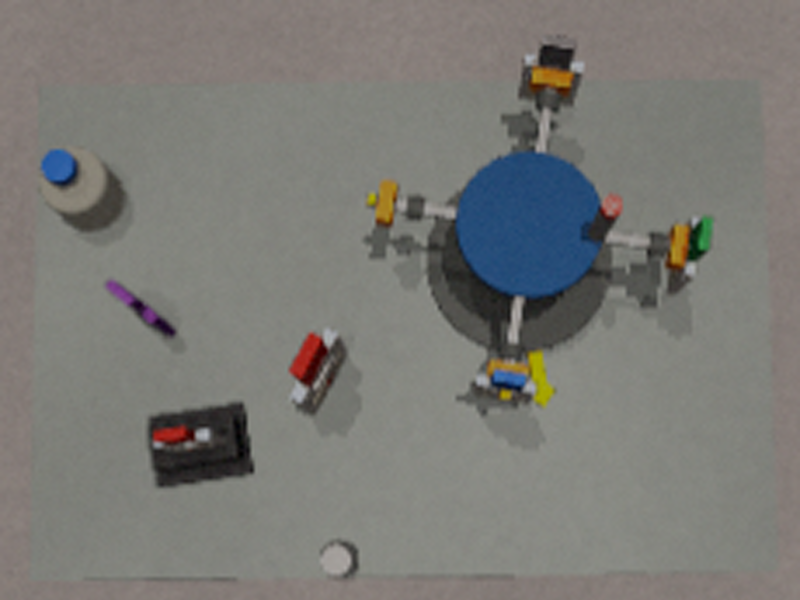

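View pics/c1.png

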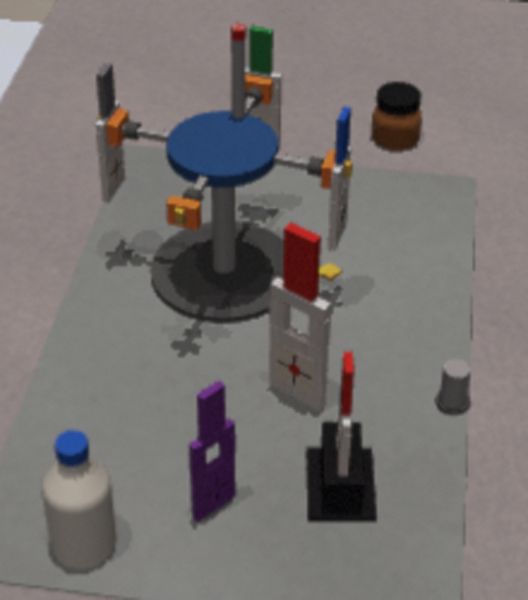

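The crops show the free hook at top px (297,197)–(301,200) and the handle top at (365,200) in top and (299,164) in side. The arrow tip is near (346,256), and the target's red tab at (239,264) in top and (344,308) in side.

Run:
```python
from h import *
np.set_printoptions(precision=1,suppress=True)
im=cv2.imread("pics/top0.png")
m=mask(im,*COL["blue"]); m[:180]=0; m[230:]=0; m[:,:315]=0
m=cv2.morphologyEx(m,cv2.MORPH_CLOSE,np.ones((5,5)))
e=cv2.fitEllipse(max(cv2.findContours(m,0,1)[0],key=cv2.contourArea)); hub=plane("top",e[0],173); print("hub",e,hub)
sm=mask(cv2.imread("pics/side0.png"),*COL["blue"]); sm[:,:265]=0;sm[:,325:]=0;sm[:190]=0;sm[225:]=0
print("hub side",plane("side",(292.5,211),173))
ht,er=tri((299,162.7),(365.2,199)); print("handle",ht,er, ht-hub, np.linalg.norm((ht-hub)[:2]),plane("top",(365.2,199),275))
print("yellow lip",plane("top",(296.5,197),177)-hub, plane("side",(276,237.4),165)-hub)
ym=mask(im,*COL["yellow"]);ym[:,:338]=0;ym[260:]=0
ys,xs=np.nonzero(ym); P=np.array([plane("top",(x,y),12) for x,y in zip(xs,ys)])
print("arrow pts",P.min(0),P.max(0)); i=ys.argmax(); d=np.linalg.norm((P-hub)[:,:2],axis=1); print(P[d.argsort()[-6:]]-hub,np.sort(d)[-6:])
# direction by mean
print("arrow mean",P.mean(0)-hub)
v,c=np.linalg.eigh(np.cov(P[:,:2].T)); print(v,c)
print("base side yellow",plane("side",(335.5,262),12)-hub)
# target tab
t,er=tri((344.5,297),(238.5,263)); print("tab",t,er,plane("top",(238.8,264.4),152))
rm=mask(im,*COL["red"]);rm[:,:225]=0;rm[:,250:]=0
ys,xs=np.nonzero(rm);P=np.array([plane("top",(x,y),158) for x,y in zip(xs,ys)]);print(P.min(0),P.max(0),P.mean(0))
v,c=np.linalg.eigh(np.cov(P[:,:2].T));print(v,c)
# stand outline, dark
sub=im[250:290,222:275]; dm=(sub.max(2)<75).astype(np.uint8)
c=max(cv2.findContours(dm,0,1)[0],key=cv2.contourArea); r=cv2.minAreaRect(c); b=cv2.boxPoints(r)+[222,250]; print("stand",r,b)
for q in b: print(plane("top",q,0),plane("top",q,48))
for n,uv,z in(("bottle",(207,187),130),("jar",(438,268),65),("post",(287,299),50)): print(n,plane("top",uv,z))
```

```text
hub ((341.3990173339844, 204.37374877929688), (40.50465774536133, 41.2370491027832), 173.37396240234375) [610.7 -98.1 173. ]
hub side [610.5 -91.9 173. ]
handle [ 604.1 -148.5  271.6] 0.07537574850189635 [ -6.6 -50.3  98.6] 50.752994471439386 [ 603.4 -148.1  275. ]
yellow lip [ 19.3 114.6   4. ] [ 20.5 100.   -8. ]
arrow pts [ 490.5 -229.    12. ] [ 621.  -107.3   12. ]
[[-114.5  -23.3 -161. ]
 [-117.3  -14.6 -161. ]
 [-117.3  -17.5 -161. ]
 [-117.3  -20.4 -161. ]
 [-120.2  -20.3 -161. ]
 [  10.4 -130.9 -161. ]] [116.8 118.2 118.6 119.1 121.9 131.3]
arrow mean [ -96.2  -18.5 -161. ]
[106.1 445.7] [[-0.6 -0.8]
 [-0.8  0.6]]
base side yellow [-105.5  -12.7 -161. ]
tab [462.7 164.9 165.6] 1.7221241210666067 [460.8 166.4 152. ]
[456.3 154.6 158. ] [466.5 177.7 158. ] [460.4 165.3 158. ]
[ 8.2 48.5] [[-1.  -0.1]
 [-0.1  1. ]]
stand ((25.04645347595215, 17.64303207397461), (20.372089385986328, 28.1846866607666), 81.46923065185547) [[231.6 259.7]
 [259.5 255.5]
 [262.5 275.6]
 [234.6 279.8]]
[484. 213.   0.] [480.5 204.2  48. ]
[495.4 132.    0. ] [491.6 126.1  48. ]
[436.9 123.1   0. ] [435.2 117.5  48. ]
[425.6 203.7   0. ] [424.3 195.2  48. ]
bottle [669.6 257.5 130. ]
jar [ 450.1 -370.5   65. ]
post [369.9  49.4  50. ]
```

```bash
cat >> h.py <<'E'
def go(P=None,yaw=None):
    """print tool-frame shift (m) to world point P (TCP, mm) and rz (deg) to make jaw axis (tool y) point at world angle yaw deg"""
    s=sense(); Rm=R.from_rotvec(s["tcp_rot"]).as_matrix(); p=s["tcp_pos"]
    yy=np.degrees(np.arctan2(Rm[1,1],Rm[0,1])); print("t",round(s["clock"],2),"tcp",p.round(1),"jaw",round(yy,2),"tilt",np.degrees(np.arccos(-Rm[2,2])).round(2),"F",s["force"].round(2),"M",s["moment"].round(2),"open",round(s["opening"],3),"q6",round(s["qpos"][5],2))
    if P is not None: print(" shift",(Rm.T@(np.asarray(P,float)-p)/1000).round(4),"dist",np.linalg.norm(P-p).round(1))
    if yaw is not None: print(" rz",round(-(((yaw-yy)+90)%180-90),2))
E
python3 - <<'E'
from h import *
go([610,-148,340],10)
print(R.from_rotvec(sense()["tcp_rot"]).as_matrix().round(3)); print(plane("top",(277.6,242.2),180))
E
```

```text
t 0.1 tcp [251.7 516.2 230.2] jaw 64.0 tilt 0.12 F [-0.79 -0.68 -0.37] M [-0.05  0.04 -0.05] open 1.0 q6 -0.15
 shift [-0.6132 -0.4401 -0.1091] dist 762.6
 rz 54.0
[[-0.899  0.438 -0.001]
 [ 0.438  0.899 -0.002]
 [ 0.    -0.002 -1.   ]]
[514.08899015  64.41399016 180.        ]
```

Emit:
{"api": "servo_tool", "payload": {"moves": [{"tx": -0.01, "ty": -0.01, "tz": -0.038, "rz": 7, "jaw": 1}, {"tx": -0.03, "ty": -0.02, "tz": -0.07, "rz": 14, "jaw": 1}, {"tx": -0.055, "ty": -0.04, "tz": -0.095, "rz": 21, "jaw": 1}, {"tx": -0.085, "ty": -0.063, "tz": -0.109, "rz": 28, "jaw": 1}, {"tx": -0.118, "ty": -0.085, "tz": -0.109, "rz": 35, "jaw": 1}]}}

```text
schema error: expected keys jaw, tx, ty, tz, rx, ry, rz
```

Run:
```python
from h import *
go([610,-148,340],10)
```

```text
t 0.1 tcp [251.7 516.2 230.2] jaw 64.0 tilt 0.12 F [-0.79 -0.68 -0.37] M [-0.05  0.04 -0.05] open 1.0 q6 -0.15
 shift [-0.6132 -0.4401 -0.1091] dist 762.6
 rz 54.0
```

Emit:
{"api": "servo_tool", "payload": {"moves": [{"jaw": 1, "tx": -0.01, "ty": -0.01, "tz": -0.038, "rx": 0, "ry": 0, "rz": 7}, {"jaw": 1, "tx": -0.03, "ty": -0.02, "tz": -0.07, "rx": 0, "ry": 0, "rz": 14}, {"jaw": 1, "tx": -0.055, "ty": -0.04, "tz": -0.095, "rx": 0, "ry": 0, "rz": 21}, {"jaw": 1, "tx": -0.085, "ty": -0.063, "tz": -0.109, "rx": 0, "ry": 0, "rz": 28}, {"jaw": 1, "tx": -0.118, "ty": -0.085, "tz": -0.109, "rx": 0, "ry": 0, "rz": 35}]}}

```text
clock: 0.52
tcp_pos: [321.9, 388.6, 343.8]
tcp_rot: [1.598, 2.702, 0.008]
force: [0.1, 0.7, 1.2]
opening: 1.0
```

Run:
```python
from h import *
go([610,-148,340],10)
```

```text
t 0.52 tcp [321.9 388.6 343.8] jaw 28.78 tilt 0.34 F [0.12 0.74 1.22] M [-0.02 -0.03  0.03] open 1.0 q6 0.21
 shift [-0.6091 -0.0059  0.0032] dist 609.1
 rz 18.78
```

Emit:
{"api": "servo_tool", "payload": {"moves": [{"jaw": 1, "tx": -0.04, "ty": 0, "tz": 0, "rx": 0, "ry": 0, "rz": 5}, {"jaw": 1, "tx": -0.08, "ty": 0, "tz": 0, "rx": 0, "ry": 0, "rz": 10}, {"jaw": 1, "tx": -0.12, "ty": 0, "tz": 0, "rx": 0, "ry": 0, "rz": 15}, {"jaw": 1, "tx": -0.16, "ty": 0, "tz": 0, "rx": 0, "ry": 0, "rz": 18.8}, {"jaw": 1, "tx": -0.2, "ty": 0, "tz": 0, "rx": 0, "ry": 0, "rz": 18.8}]}}

```text
clock: 0.93
tcp_pos: [418.4, 211.5, 343.3]
tcp_rot: [2.021, 2.403, 0.009]
force: [0.8, -0.5, -0.4]
opening: 0.999
```

Emit:
{"api": "servo_tool", "payload": {"moves": [{"jaw": 1, "tx": -0.039, "ty": 0.013, "tz": 0, "rx": 0, "ry": 0, "rz": 0}, {"jaw": 1, "tx": -0.078, "ty": 0.026, "tz": 0, "rx": 0, "ry": 0, "rz": 0}, {"jaw": 1, "tx": -0.117, "ty": 0.04, "tz": 0, "rx": 0, "ry": 0, "rz": 0}, {"jaw": 1, "tx": -0.156, "ty": 0.053, "tz": 0, "rx": 0, "ry": 0, "rz": 0}, {"jaw": 1, "tx": -0.194, "ty": 0.066, "tz": 0, "rx": 0, "ry": 0, "rz": 0}]}}

```text
clock: 1.35
tcp_pos: [516.9, 29.5, 342.6]
tcp_rot: [2.023, 2.403, 0.008]
force: [0.3, 0.8, 0.4]
opening: 1.0
```

Run:
```python
from h import *
go([604,-149,340],10)
```

```text
t 1.35 tcp [516.9  29.5 342.6] jaw 9.83 tilt 0.3 F [0.34 0.84 0.37] M [-0.01 -0.04 -0.01] open 1.0 q6 -0.28
 shift [-0.1908  0.0553  0.0023] dist 198.7
 rz -0.17
```

Emit:
{"api": "servo_tool", "payload": {"moves": [{"jaw": 1, "tx": -0.039, "ty": 0.011, "tz": 0, "rx": 0, "ry": 0, "rz": 0}, {"jaw": 1, "tx": -0.078, "ty": 0.022, "tz": 0, "rx": 0, "ry": 0, "rz": 0}, {"jaw": 1, "tx": -0.117, "ty": 0.034, "tz": 0, "rx": 0, "ry": 0, "rz": 0}, {"jaw": 1, "tx": -0.155, "ty": 0.045, "tz": 0, "rx": 0, "ry": 0, "rz": 0}, {"jaw": 1, "tx": -0.191, "ty": 0.055, "tz": 0, "rx": 0, "ry": 0, "rz": 0}]}}

```text
clock: 1.77
tcp_pos: [604.1, -151.5, 341.4]
tcp_rot: [-2.023, -2.402, -0.007]
force: [0.6, 0.2, 0.4]
opening: 1.001
```

Run:
```python
from h import *
go([604,-149,246],10)
t=capture("top"); go([604,-149,246],10)
cv2.imwrite("pics/t1.png",t)
```

```text
t 1.77 tcp [ 604.1 -151.5  341.4] jaw 9.79 tilt 0.27 F [0.59 0.16 0.4 ] M [ 0.01 -0.03  0.02] open 1.001 q6 -0.56
 shift [0.0021 0.     0.0954] dist 95.4
 rz -0.21
t 1.82 tcp [ 605.9 -158.3  339.9] jaw 9.46 tilt 0.21 F [ 2.69 -4.03  0.88] M [-0.15 -0.08 -0.01] open 1.0 q6 -0.56
 shift [ 0.0097 -0.0006  0.0939] dist 94.4
 rz -0.54
```

Emit:
{"api": "servo_tool", "payload": {"moves": [{"jaw": 1, "tx": 0.009, "ty": 0, "tz": 0.01, "rx": 0, "ry": 0, "rz": -0.5}, {"jaw": 1, "tx": 0.009, "ty": 0, "tz": 0.035, "rx": 0, "ry": 0, "rz": -0.5}, {"jaw": 1, "tx": 0.009, "ty": 0, "tz": 0.065, "rx": 0, "ry": 0, "rz": -0.5}, {"jaw": 1, "tx": 0.009, "ty": 0, "tz": 0.085, "rx": 0, "ry": 0, "rz": -0.5}, {"jaw": 1, "tx": 0.009, "ty": 0, "tz": 0.091, "rx": 0, "ry": 0, "rz": -0.5}]}}

```text
clock: 2.23
tcp_pos: [601.8, -148.4, 243.2]
tcp_rot: [-2.017, -2.401, 0.003]
force: [0.6, 0.2, -2.2]
opening: 1.001
```

Emit:
{"api": "servo_tool", "payload": {"moves": [{"jaw": 0.6, "tx": 0, "ty": 0, "tz": 0, "rx": 0, "ry": 0, "rz": 0}, {"jaw": 0.3, "tx": 0, "ty": 0, "tz": 0, "rx": 0, "ry": 0, "rz": 0}, {"jaw": 0, "tx": 0, "ty": 0, "tz": 0, "rx": 0, "ry": 0, "rz": 0}, {"jaw": 0, "tx": 0, "ty": 0, "tz": 0, "rx": 0, "ry": 0, "rz": 0}, {"jaw": 0, "tx": 0, "ty": 0, "tz": 0, "rx": 0, "ry": 0, "rz": 0}], "force": 30}}

```text
clock: 2.65
tcp_pos: [602.8, -148.6, 245.2]
tcp_rot: [-2.019, -2.404, 0.001]
force: [0.2, 0.0, -0.0]
opening: 0.301
```

Run:
```python
from h import *
go([604,-149,246],10)
```

```text
t 2.65 tcp [ 602.8 -148.6  245.2] jaw 9.96 tilt 0.15 F [ 0.23  0.01 -0.02] M [-0.03 -0.04  0.06] open 0.301 q6 -0.55
 shift [-0.0006  0.0011 -0.0008] dist 1.5
 rz -0.04
```

Emit:
{"api": "servo_tool", "payload": {"moves": [{"jaw": 0, "tx": 0, "ty": 0, "tz": 0, "rx": 0, "ry": 0, "rz": 0}, {"jaw": 0, "tx": 0, "ty": 0, "tz": 0, "rx": 0, "ry": 0, "rz": 0}, {"jaw": 0, "tx": 0, "ty": 0, "tz": 0, "rx": 0, "ry": 0, "rz": 0}, {"jaw": 0, "tx": 0, "ty": 0, "tz": 0, "rx": 0, "ry": 0, "rz": 0}, {"jaw": 0, "tx": 0, "ty": 0, "tz": 0, "rx": 0, "ry": 0, "rz": 0}]}}

```text
clock: 3.07
tcp_pos: [603.9, -148.4, 246.1]
tcp_rot: [-2.02, -2.406, -0.002]
force: [5.3, 2.1, -0.5]
opening: 0.151
```

Run:
```python
from h import *
s=sense();go()
Rm=R.from_rotvec(s["tcp_rot"]).as_matrix();p=s["tcp_pos"]
a0=np.radians(262); C=p[:2]-50*np.array([np.cos(a0),np.sin(a0)]);print("C",C)
for k in range(9):
    a=a0+np.radians(13.5*k); print(k,(Rm.T@np.r_[C+50*np.array([np.cos(a),np.sin(a)])-p[:2],0])[:2].round(1))
```

```text
t 3.07 tcp [ 603.9 -148.4  246.1] jaw 9.97 tilt 0.07 F [ 5.32  2.13 -0.45] M [ 0.34 -0.75 -0.07] open 0.151 q6 -0.55
C [610.84093649 -98.89478524]
0 [0. 0.]
1 [-2.3 11.5]
2 [-1.8 23.3]
3 [ 1.4 34.6]
4 [ 7.1 44.8]
5 [15.1 53.5]
6 [24.9 60. ]
7 [35.9 64.1]
8 [47.6 65.4]
```

Emit:
{"api": "servo_tool", "payload": {"moves": [{"jaw": 0, "tx": -0.0015, "ty": 0.007, "tz": 0, "rx": 0, "ry": 0, "rz": 0}, {"jaw": 0, "tx": -0.0024, "ty": 0.014, "tz": 0, "rx": 0, "ry": 0, "rz": 0}, {"jaw": 0, "tx": -0.0021, "ty": 0.021, "tz": 0, "rx": 0, "ry": 0, "rz": 0}, {"jaw": 0, "tx": -0.001, "ty": 0.028, "tz": 0, "rx": 0, "ry": 0, "rz": 0}, {"jaw": 0, "tx": 0.0014, "ty": 0.0346, "tz": 0, "rx": 0, "ry": 0, "rz": 0}]}}

```text
clock: 3.48
tcp_pos: [634.7, -147.5, 246.0]
tcp_rot: [2.023, 2.402, -0.019]
force: [-6.0, -11.1, 0.1]
opening: 0.149
```

```bash
cat > arc.py <<'E'
from h import *
import sys
s=sense();go()
Rm=R.from_rotvec(s["tcp_rot"]).as_matrix();p=s["tcp_pos"]; C=np.array([610.8,-98.5]); v=p[:2]-C; a0=np.arctan2(v[1],v[0]); print("r",np.hypot(*v),"ang",np.degrees(a0))
end=np.radians(float(sys.argv[1]))
for a in a0+np.arange(0,end-a0+.01,np.radians(8)):
    print(round(np.degrees(a),1),(Rm.T@np.r_[C+50*np.array([np.cos(a),np.sin(a)])-p[:2],0])[:2].round(1))
a=end;print(round(np.degrees(a),1),(Rm.T@np.r_[C+50*np.array([np.cos(a),np.sin(a)])-p[:2],0])[:2].round(1))
E
python3 arc.py 10
```

```text
t 3.48 tcp [ 634.7 -147.5  246. ] jaw 9.8 tilt 0.7 F [ -6.   -11.08   0.11] M [-1.03  0.97  0.2 ] open 0.149 q6 -0.52
r 54.522269709799 ang -63.965321252719484
-64.0 [ 4.3 -1.3]
-56.0 [6.8 5.3]
-48.0 [10.1 11.4]
-40.0 [14.2 17.1]
-32.0 [19. 22.]
-24.0 [24.6 26.3]
-16.0 [30.6 29.8]
-8.0 [37.1 32.4]
0.0 [43.9 34. ]
8.0 [50.8 34.7]
10.0 [52.5 34.8]
```

Emit:
{"api": "servo_tool", "payload": {"moves": [{"jaw": 0, "tx": 0.004, "ty": 0.005, "tz": 0, "rx": 0, "ry": 0, "rz": 0}, {"jaw": 0, "tx": 0.008, "ty": 0.0115, "tz": 0, "rx": 0, "ry": 0, "rz": 0}, {"jaw": 0, "tx": 0.013, "ty": 0.0175, "tz": 0, "rx": 0, "ry": 0, "rz": 0}, {"jaw": 0, "tx": 0.018, "ty": 0.0225, "tz": 0, "rx": 0, "ry": 0, "rz": 0}, {"jaw": 0, "tx": 0.024, "ty": 0.027, "tz": 0, "rx": 0, "ry": 0, "rz": 0}]}}

```text
clock: 3.9
tcp_pos: [656.2, -125.2, 246.0]
tcp_rot: [2.024, 2.396, -0.033]
force: [-2.0, -7.6, 0.4]
opening: 0.151
```

```bash
python3 arc.py 10
```

```text
t 3.9 tcp [ 656.2 -125.2  246. ] jaw 9.61 tilt 1.26 F [-2.03 -7.64  0.36] M [-1.24  0.14  0.13] open 0.151 q6 -0.47
r 52.68076532270151 ang -30.41234931560077
-30.4 [ 1.7 -2.1]
-22.4 [7.4 2. ]
-14.4 [13.5  5.3]
-6.4 [20.1  7.7]
1.6 [26.9  9.2]
9.6 [33.9  9.7]
10.0 [34.2  9.7]
```

Emit:
{"api": "servo_tool", "payload": {"moves": [{"jaw": 0, "tx": 0.006, "ty": 0.003, "tz": 0, "rx": 0, "ry": 0, "rz": 0}, {"jaw": 0, "tx": 0.013, "ty": 0.006, "tz": 0, "rx": 0, "ry": 0, "rz": 0}, {"jaw": 0, "tx": 0.02, "ty": 0.0085, "tz": 0, "rx": 0, "ry": 0, "rz": 0}, {"jaw": 0, "tx": 0.027, "ty": 0.0095, "tz": 0, "rx": 0, "ry": 0, "rz": 0}, {"jaw": 0, "tx": 0.034, "ty": 0.0097, "tz": 0, "rx": 0, "ry": 0, "rz": 0}]}}

```text
clock: 4.32
tcp_pos: [662.1, -95.1, 246.0]
tcp_rot: [2.02, 2.386, -0.039]
force: [8.5, -10.2, -2.7]
opening: 0.151
```

```bash
python3 arc.py 10
python3 - <<'E'
from h import *
t=capture("top");s=capture("side");cv2.imwrite("pics/t2.png",t);cv2.imwrite("pics/s2.png",s);go()
a=cv2.resize(t[130:280,270:420],None,fx=2.6,fy=4*.65,interpolation=2);b=cv2.resize(s[150:300,220:370],None,fx=2.6,fy=2.6,interpolation=2)
cv2.imwrite("pics/c2.png",np.hstack([a,b]))
E
```

```text
t 4.32 tcp [662.1 -95.1 246. ] jaw 9.47 tilt 1.66 F [  8.54 -10.2   -2.74] M [-1.18 -1.3   0.25] open 0.151 q6 -0.42
r 51.39358178581586 ang 3.8475347002682154
3.8 [ 0.1 -1.4]
10.0 [ 5.5 -1.1]
t 4.42 tcp [661.8 -91.9 246. ] jaw 9.59 tilt 1.39 F [ 5.18 -2.72 -1.26] M [-0.29 -1.13  0.13] open 0.152 q6 -0.42
```

View pics/c2.png

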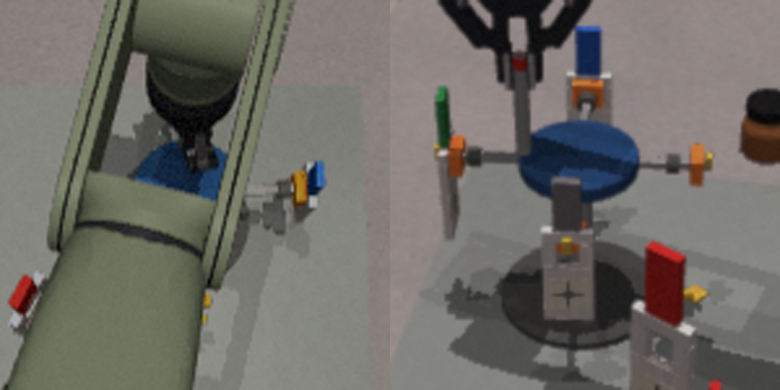

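The left crop shows the arm covering the hook in the top view, with a bit of the arrow at about (350,247). The right crop shows the rack turned with the handle gripped, the hook's lip at side px (343,211), and the arrow tip at side px (342,263) below it.

Run:
```python
from h import *
np.set_printoptions(precision=1,suppress=True)
s=cv2.imread("pics/s2.png")
m=mask(s,[24,90,80],[36,255,255]); B=[b for b in blobs(m,3) if 200<b[0][1]<280];print(B)
C=np.array([610.8,-98.5,0])
ys,xs=np.nonzero(m)
for x,y in zip(xs,ys):
    if 325<x<350 and 255<y<275: pass
P=np.array([plane("side",(x,y),12) for x,y in zip(xs,ys) if 320<x<350 and 255<y<275])-C
print("arrow mean",P.mean(0),np.degrees(np.arctan2(P[:,1].mean(),P[:,0].mean()))%360,"far",P[np.argsort(P[:,0])[:4]])
Q=np.array([plane("side",(x,y),173) for x,y in zip(xs,ys) if 335<x<350 and 200<y<222])-C
if len(Q):print("lip",Q.mean(0),np.degrees(np.arctan2(Q[:,1].mean(),Q[:,0].mean()))%360)
om=mask(s,*COL["orange"]);print([b for b in blobs(om,6)])
for b in blobs(om,6):
    q=plane("side",b[0],165)-C; print(b[0],q,np.degrees(np.arctan2(q[1],q[0]))%360)
# predicted pixels of arrow tip for angles
for a in(186,188,190,192): print(a,proj("side",C+[125*np.cos(np.radians(a)),125*np.sin(np.radians(a)),12]),proj("top",C+[125*np.cos(np.radians(a)),125*np.sin(np.radians(a)),12]))
```

```text
[([238.3, 205.7], [238, 205, 2, 2, 3]), ([287.0, 242.0], [286, 242, 3, 1, 3])]Traceback (most recent call last):
  File "<stdin>", line 9, in <module>
ValueError: operands could not be broadcast together with shapes (0,) (3,)
```

Run:
```python
from h import *
np.set_printoptions(precision=1,suppress=True)
s=cv2.imread("pics/s2.png"); h=cv2.cvtColor(s,cv2.COLOR_BGR2HSV)
C=np.array([610.8,-98.5,0])
m=mask(s,[20,110,80],[40,255,255]);print(blobs(m,3))
for (x0,x1,y0,y1,z) in((328,350,257,268,12),(340,347,205,217,173)):
    ys,xs=np.nonzero(m[y0:y1,x0:x1]); xs=xs+x0;ys=ys+y0
    if not len(xs): print(h[y0:y1,x0:x1][len(h[y0:y1])//2]);continue
    P=np.array([plane("side",(x,y),z) for x,y in zip(xs,ys)])-C
    print(xs.min(),xs.max(),ys.min(),ys.max(),P.mean(0),np.degrees(np.arctan2(P[:,1].mean(),P[:,0].mean()))%360,P[np.argmin(P[:,0])])
om=mask(s,*COL["orange"])
for b in blobs(om,6):
    q=plane("side",b[0],165)-C; print(b[0],q,np.degrees(np.arctan2(q[1],q[0]))%360)
for a in(186,188,190,192): print(a,proj("side",C+[125*np.cos(np.radians(a)),125*np.sin(np.radians(a)),12]),proj("top",C+[125*np.cos(np.radians(a)),125*np.sin(np.radians(a)),12]))
```

```text
[([237.8, 206.0], [237, 205, 2, 3, 4]), ([342.4, 210.6], [342, 209, 2, 5, 8]), ([287.5, 242.3], [286, 241, 4, 5, 13]), ([337.1, 262.5], [333, 260, 9, 6, 33])]
333 341 260 265 [-109.6  -10.8   12. ] 185.6499442503505 [-119.9  -10.7   12. ]
342 343 209 213 [-116.   -13.8  173. ] 186.77615279823695 [-117.6  -12.5  173. ]
[296.2, 183.9] [  13.1 -122.   165. ] 276.13111456133845
[366.8, 201.4] [-170.3  -73.   165. ] 203.1918418440118
[244.9, 209.7] [114.1   8.6 165. ] 4.310060994688149
[337.6, 212.6] [-104.8  -15.1  165. ] 188.1870066052102
[287.9, 244.7] [-10.3 121.4 165. ] 94.86793253198985
[335.4, 262.6] [-119.8  164.2  165. ] 126.12592759654908
186 [342.8 262.6] [343.6 257.4]
188 [342.8 261.4] [345.1 257.2]
190 [342.7 260.3] [346.6 256.9]
192 [342.6 259.2] [348.1 256.6]
```

Emit:
{"api": "servo_tool", "payload": {"moves": [{"jaw": 0.4, "tx": 0, "ty": 0, "tz": 0, "rx": 0, "ry": 0, "rz": 0}, {"jaw": 1, "tx": 0, "ty": 0, "tz": 0, "rx": 0, "ry": 0, "rz": 0}, {"jaw": 1, "tx": 0, "ty": 0, "tz": 0, "rx": 0, "ry": 0, "rz": 0}, {"jaw": 1, "tx": 0, "ty": 0, "tz": 0, "rx": 0, "ry": 0, "rz": 0}, {"jaw": 1, "tx": 0, "ty": 0, "tz": -0.005, "rx": 0, "ry": 0, "rz": 0}]}}

```text
clock: 4.83
tcp_pos: [660.7, -91.6, 249.6]
tcp_rot: [2.022, 2.393, -0.036]
force: [-0.0, -0.2, -1.0]
opening: 0.85
```

Emit:
{"api": "servo_tool", "payload": {"moves": [{"jaw": 1, "tx": 0, "ty": 0, "tz": -0.02, "rx": 0, "ry": 0, "rz": 0}, {"jaw": 1, "tx": 0, "ty": 0, "tz": -0.055, "rx": 0, "ry": 0, "rz": 0}, {"jaw": 1, "tx": 0, "ty": 0, "tz": -0.08, "rx": 0, "ry": 0, "rz": 0}, {"jaw": 1, "tx": 0, "ty": 0, "tz": -0.09, "rx": 0, "ry": 0, "rz": 0}, {"jaw": 1, "tx": 0, "ty": 0, "tz": -0.09, "rx": 0, "ry": 0, "rz": 0}]}}

```text
clock: 5.25
tcp_pos: [663.0, -89.8, 344.2]
tcp_rot: [2.018, 2.388, -0.031]
force: [0.5, 0.3, 0.5]
opening: 0.999
```

Run:
```python
from h import *
go([461,165.5,230],8)
s=sense();Rm=R.from_rotvec(s["tcp_rot"]).as_matrix()
# rotation to level, in tool axes
d=np.array([0,0,-1.]); dt=Rm.T@d; ax=np.cross([0,0,1],dt); print("level rx,ry deg",np.degrees(ax).round(2))
```

```text
t 5.25 tcp [663.  -89.8 344.2] jaw 9.6 tilt 1.44 F [0.46 0.26 0.51] M [-0.   -0.   -0.01] open 0.999 q6 -0.42
 shift [ 0.2881 -0.156   0.108 ] dist 345.0
 rz 1.6
level rx,ry deg [-0.31  1.4   0.  ]
```

Emit:
{"api": "servo_tool", "payload": {"moves": [{"jaw": 1, "tx": 0.03, "ty": -0.015, "tz": 0, "rx": -0.3, "ry": 1.4, "rz": 1.6}, {"jaw": 1, "tx": 0.065, "ty": -0.035, "tz": 0, "rx": -0.3, "ry": 1.4, "rz": 1.6}, {"jaw": 1, "tx": 0.1, "ty": -0.054, "tz": 0, "rx": -0.3, "ry": 1.4, "rz": 1.6}, {"jaw": 1, "tx": 0.135, "ty": -0.073, "tz": 0.01, "rx": -0.3, "ry": 1.4, "rz": 1.6}, {"jaw": 1, "tx": 0.17, "ty": -0.092, "tz": 0.02, "rx": -0.3, "ry": 1.4, "rz": 1.6}]}}

```text
clock: 5.67
tcp_pos: [541.8, 63.0, 318.4]
tcp_rot: [-2.061, -2.369, 0.002]
force: [1.4, 1.0, -1.0]
opening: 1.002
```

Emit:
{"api": "servo_tool", "payload": {"moves": [{"jaw": 1, "tx": 0.03, "ty": -0.016, "tz": 0.01, "rx": 0, "ry": 0, "rz": 0}, {"jaw": 1, "tx": 0.06, "ty": -0.032, "tz": 0.02, "rx": 0, "ry": 0, "rz": 0}, {"jaw": 1, "tx": 0.085, "ty": -0.047, "tz": 0.04, "rx": 0, "ry": 0, "rz": 0}, {"jaw": 1, "tx": 0.1, "ty": -0.056, "tz": 0.06, "rx": 0, "ry": 0, "rz": 0}, {"jaw": 1, "tx": 0.11, "ty": -0.06, "tz": 0.07, "rx": 0, "ry": 0, "rz": 0}]}}

```text
clock: 6.08
tcp_pos: [462.5, 164.7, 243.9]
tcp_rot: [-2.055, -2.367, 0.012]
force: [-0.6, -0.2, -0.5]
opening: 1.0
```

Run:
```python
from h import *
np.set_printoptions(precision=1,suppress=True)
t=capture("top");s=capture("side");cv2.imwrite("pics/t3.png",t);cv2.imwrite("pics/s3.png",s)
go([461,165.5,124],8)
m=mask(t,*COL["blue"]); m[:180]=0; m[230:]=0; m[:,:315]=0
m=cv2.morphologyEx(m,cv2.MORPH_CLOSE,np.ones((5,5)));m=cv2.morphologyEx(m,cv2.MORPH_OPEN,np.ones((7,7)))
e=cv2.fitEllipse(max(cv2.findContours(m,0,1)[0],key=cv2.contourArea)); hub=plane("top",e[0],173); print("hub",e,hub)
y=mask(t,[20,100,80],[40,255,255]); print("yel",blobs(y,3)); print("or",blobs(mask(t,*COL["orange"]),4))
tb=blobs(mask(t,*COL["red"]),3);print("red",tb)
cv2.imwrite("pics/c3.png",cv2.resize(t[140:290,215:415],None,fx=4,fy=4,interpolation=2))
```

```text
t 6.18 tcp [463.8 164.2 244.8] jaw 8.09 tilt 0.56 F [ 0.2 -0.4 -0.1] M [-0. -0. -0.] open 1.001 q6 0.02
 shift [ 0.  -0.   0.1] dist 120.8
 rz 0.09
hub ((341.870849609375, 204.61363220214844), (39.87382888793945, 41.44070053100586), 92.27075958251953) [610.  -99.3 173. ]
yel [([335.9, 162.8], [332, 161, 11, 4, 17]), ([384.6, 199.1], [383, 194, 5, 11, 34]), ([299.5, 208.2], [297, 203, 5, 12, 33]), ([291.6, 208.8], [291, 208, 2, 3, 5]), ([346.0, 247.9], [341, 240, 13, 17, 112]), ([338.8, 465.4], [338, 464, 2, 4, 5]), ([340.5, 471.5], [340, 471, 2, 2, 4]), ([340.8, 477.0], [340, 476, 2, 3, 4])]
or [([337.2, 161.0], [331, 159, 12, 6, 43]), ([386.1, 198.1], [385, 193, 3, 11, 19]), ([383.0, 200.5], [383, 199, 1, 4, 4]), ([297.4, 208.9], [296, 204, 3, 11, 18]), ([344.0, 247.5], [342, 247, 5, 2, 6])]
red [([277.5, 242.2], [273, 236, 10, 13, 61]), ([241.0, 264.1], [240, 263, 3, 3, 7])]
```

View pics/c3.png

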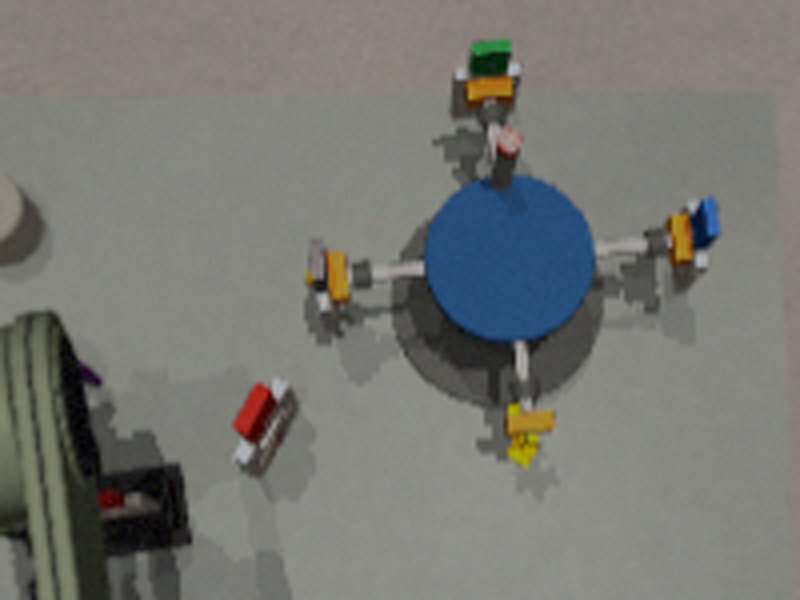

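The crop shows the rack clear of the gripper. The free hook's keeper is at px (347.5,245), over the arrow whose tip is at (345.5,256.5), and the handle top is at (342,175). The larger red decoy is still standing.

Run:
```python
from h import *
np.set_printoptions(precision=1,suppress=True)
f=lambda u,z:plane("top",u,z)[:2]
k=lambda u:f(u,178)
ang=lambda v:np.degrees(np.arctan2(v[1],v[0]))%360
fr,gr,bk,bl=map(k,((347.5,245),(337.5,162.5),(299.5,209),(385.3,199.5)))
print(fr,gr,bk,bl,"hook ang",ang(fr-gr),ang(bk-bl)+90, "centre",(bk+bl)/2)
h=f((342,175),275); tip=f((345.5,256.5),12)
for C in((bk+bl)/2,np.array([610.5,-98.5])):
    print("C",C,"handle",h-C,ang(h-C)-180+360,"arrow",tip-C,ang(tip-C),"free",ang(fr-C))
```

```text
[ 505.5 -111.6] [719.7 -89.6] [598.7   9. ] [ 621.6 -210.6] hook ang 185.84810834278355 185.9542403948543 centre [ 610.1 -100.8]
C [ 610.1 -100.8] handle [51.2  6.1] 186.79400855920156 arrow [-121.1  -16.2] 187.6113657642403 free 185.86317314959348
C [610.5 -98.5] handle [50.8  3.8] 184.26954011662104 arrow [-121.5  -18.5] 188.65371201007414 free 187.08450645412734
```

Emit:
{"api": "servo_tool", "payload": {"moves": [{"jaw": 1, "tx": 0.001, "ty": -0.001, "tz": 0.02, "rx": 0, "ry": 0, "rz": 0}, {"jaw": 1, "tx": 0.001, "ty": -0.001, "tz": 0.055, "rx": 0, "ry": 0, "rz": 0}, {"jaw": 1, "tx": 0.001, "ty": -0.001, "tz": 0.09, "rx": 0, "ry": 0, "rz": 0}, {"jaw": 0.6, "tx": 0.001, "ty": -0.001, "tz": 0.115, "rx": 0, "ry": 0, "rz": 0}, {"jaw": 0.5, "tx": 0.001, "ty": -0.001, "tz": 0.12, "rx": 0, "ry": 0, "rz": 0}]}}

```text
clock: 6.6
tcp_pos: [458.9, 163.1, 120.4]
tcp_rot: [-2.053, -2.362, 0.023]
force: [-0.7, 0.2, -0.0]
opening: 0.748
```

```bash
cat > lev.py <<'E'
from h import *
go([461.5,165.3,124],8)
Rm=R.from_rotvec(sense()["tcp_rot"]).as_matrix(); print("level",np.degrees(np.cross([0,0,1],Rm.T@[0,0,-1.])).round(2))
E
python3 lev.py
```

```text
t 6.6 tcp [458.9 163.1 120.4] jaw 8.0 tilt 1.07 F [-0.74  0.22 -0.02] M [ 0.01 -0.01 -0.04] open 0.748 q6 0.02
 shift [ 0.0018  0.0028 -0.0036] dist 4.9
 rz 0.0
level [-1.07  0.03  0.  ]
```

Emit:
{"api": "servo_tool", "payload": {"moves": [{"jaw": 0.6, "tx": 0.0018, "ty": 0.0028, "tz": -0.003, "rx": -1, "ry": 0, "rz": 0}, {"jaw": 0.5, "tx": 0.0018, "ty": 0.0028, "tz": -0.003, "rx": -1, "ry": 0, "rz": 0}, {"jaw": 0.4, "tx": 0.0018, "ty": 0.0028, "tz": -0.003, "rx": -1, "ry": 0, "rz": 0}, {"jaw": 0.35, "tx": 0.0018, "ty": 0.0028, "tz": -0.003, "rx": -1, "ry": 0, "rz": 0}, {"jaw": 0.3, "tx": 0.0018, "ty": 0.0028, "tz": -0.003, "rx": -1, "ry": 0, "rz": 0}]}}

```text
clock: 7.02
tcp_pos: [463.1, 165.5, 125.3]
tcp_rot: [2.059, 2.369, 0.003]
force: [0.1, -0.1, 0.4]
opening: 0.3
```

```bash
python3 lev.py
```

```text
t 7.02 tcp [463.1 165.5 125.3] jaw 8.01 tilt 0.16 F [ 0.07 -0.13  0.39] M [-0.01  0.01  0.03] open 0.3 q6 0.03
 shift [ 0.     -0.0016  0.0013] dist 2.0
 rz 0.01
level [ 0.15  0.03 -0.  ]
```

Emit:
{"api": "servo_tool", "payload": {"moves": [{"jaw": 0.2, "tx": 0, "ty": -0.001, "tz": 0, "rx": 0.15, "ry": 0, "rz": 0}, {"jaw": 0, "tx": 0, "ty": -0.001, "tz": 0, "rx": 0.15, "ry": 0, "rz": 0}, {"jaw": 0, "tx": 0, "ty": -0.001, "tz": 0, "rx": 0.15, "ry": 0, "rz": 0}, {"jaw": 0, "tx": 0, "ty": -0.001, "tz": 0, "rx": 0.15, "ry": 0, "rz": 0}, {"jaw": 0, "tx": 0, "ty": -0.001, "tz": 0, "rx": 0.15, "ry": 0, "rz": 0}], "force": 40}}

```text
clock: 7.43
tcp_pos: [462.5, 165.5, 126.6]
tcp_rot: [2.06, 2.37, 0.001]
force: [-1.5, -0.1, 6.2]
opening: 0.086
```

```bash
python3 lev.py
```

```text
t 7.43 tcp [462.5 165.5 126.6] jaw 8.02 tilt 0.07 F [-1.46 -0.09  6.24] M [-0.1   0.49 -0.  ] open 0.086 q6 0.03
 shift [-0.     -0.0011  0.0026] dist 2.8
 rz 0.02
level [ 0.06  0.04 -0.  ]
```

Emit:
{"api": "servo_tool", "payload": {"moves": [{"jaw": 0, "tx": 0, "ty": 0, "tz": -0.01, "rx": 0, "ry": 0, "rz": 0}, {"jaw": 0, "tx": 0, "ty": 0, "tz": -0.035, "rx": 0, "ry": 0, "rz": 0}, {"jaw": 0, "tx": 0, "ty": 0, "tz": -0.065, "rx": 0, "ry": 0, "rz": 0}, {"jaw": 0, "tx": 0, "ty": 0, "tz": -0.09, "rx": 0, "ry": 0, "rz": 0}, {"jaw": 0, "tx": 0, "ty": 0, "tz": -0.105, "rx": 0, "ry": 0, "rz": 0}]}}

```text
clock: 7.85
tcp_pos: [463.8, 165.8, 235.3]
tcp_rot: [2.058, 2.368, 0.007]
force: [0.4, 0.0, -1.8]
opening: 0.089
```

Emit:
{"api": "servo_tool", "payload": {"moves": [{"jaw": 0, "tx": -0.015, "ty": -0.004, "tz": 0, "rx": 0, "ry": 0, "rz": 0}, {"jaw": 0, "tx": -0.04, "ty": -0.01, "tz": 0, "rx": 0, "ry": 0, "rz": 0}, {"jaw": 0, "tx": -0.07, "ty": -0.018, "tz": 0, "rx": 0, "ry": 0, "rz": 1}, {"jaw": 0, "tx": -0.1, "ty": -0.026, "tz": 0, "rx": 0, "ry": 0, "rz": 2}, {"jaw": 0, "tx": -0.13, "ty": -0.034, "tz": 0, "rx": 0, "ry": 0, "rz": 2}]}}

```text
clock: 8.27
tcp_pos: [447.7, 31.4, 235.5]
tcp_rot: [2.098, 2.332, 0.007]
force: [0.3, -0.2, -1.1]
opening: 0.093
```

```bash
cat > hk.py <<'E'
from h import *
import sys
C=np.array([610.3,-100.]); A=np.radians(186); u=np.array([np.cos(A),np.sin(A)]); w=np.array([-u[1],u[0]])
def st(r=None,z=None):
    s=sense(); d=s["tcp_pos"][:2]-C; print("r",round(d@u,1),"lat",round(d@w,1),"Frad",round(s["force"][:2]@u,2),"Flat",round(s["force"][:2]@w,2))
    go(None if r is None else np.r_[C+r*u,z],6)
    Rm=R.from_rotvec(s["tcp_rot"]).as_matrix(); print("level",np.degrees(np.cross([0,0,1],Rm.T@[0,0,-1.])).round(2))
if __name__=="__main__": st(*map(float,sys.argv[1:]))
E
python3 hk.py 180 230
```

```text
r 148.0 lat -147.7 Frad -0.29 Flat 0.27
t 8.27 tcp [447.7  31.4 235.5] jaw 6.06 tilt 0.37 F [ 0.32 -0.24 -1.08] M [-0.04  0.01  0.04] open 0.093 q6 -0.23
 shift [-0.1477 -0.0322  0.0053] dist 151.2
 rz 0.06
level [ 0.37  0.03 -0.  ]
```

Emit:
{"api": "servo_tool", "payload": {"moves": [{"jaw": 0, "tx": -0.035, "ty": -0.01, "tz": 0.001, "rx": 0.3, "ry": 0, "rz": 0}, {"jaw": 0, "tx": -0.07, "ty": -0.018, "tz": 0.002, "rx": 0.3, "ry": 0, "rz": 0}, {"jaw": 0, "tx": -0.105, "ty": -0.025, "tz": 0.004, "rx": 0.3, "ry": 0, "rz": 0}, {"jaw": 0, "tx": -0.133, "ty": -0.03, "tz": 0.005, "rx": 0.3, "ry": 0, "rz": 0}, {"jaw": 0, "tx": -0.146, "ty": -0.032, "tz": 0.005, "rx": 0.3, "ry": 0, "rz": 0}]}}

```text
clock: 8.68
tcp_pos: [430.5, -120.3, 230.5]
tcp_rot: [2.103, 2.331, -0.001]
force: [-0.2, 0.9, -1.7]
opening: 0.088
```

Emit:
{"api": "servo_tool", "payload": {"moves": [{"jaw": 0, "tx": 0.002, "ty": 0, "tz": 0.005, "rx": 0, "ry": 0, "rz": 0}, {"jaw": 0, "tx": 0.002, "ty": 0, "tz": 0.01, "rx": 0, "ry": 0, "rz": 0}, {"jaw": 0, "tx": 0.002, "ty": 0, "tz": 0.015, "rx": 0, "ry": 0, "rz": 0}, {"jaw": 0, "tx": 0.002, "ty": 0, "tz": 0.015, "rx": 0, "ry": 0, "rz": 0}, {"jaw": 0, "tx": 0.002, "ty": 0, "tz": 0.015, "rx": 0, "ry": 0, "rz": 0}]}}

```text
clock: 9.1
tcp_pos: [429.9, -117.0, 214.8]
tcp_rot: [2.102, 2.334, -0.002]
force: [0.6, -0.3, -1.1]
opening: 0.09
```

Run:
```python
from hk import *
s=capture("side");t=capture("top");cv2.imwrite("pics/s4.png",s);cv2.imwrite("pics/t4.png",t)
st(180,214.6)
a=cv2.resize(t[190:290,300:400],None,fx=4,fy=4,interpolation=2);b=cv2.resize(s[170:270,290:390],None,fx=4,fy=4,interpolation=2)
cv2.imwrite("pics/c4.png",np.hstack([a,b]))
```

```text
r 180.7 lat -1.4 Frad 0.84 Flat 0.44
t 9.2 tcp [ 430.5 -117.5  215.5] jaw 5.97 tilt 0.12 F [-0.79 -0.52 -1.81] M [-0.07 -0.04  0.01] open 0.084 q6 -0.56
 shift [-0.0014  0.0007  0.0009] dist 1.8
 rz -0.03
level [ 0.05  0.11 -0.  ]
```

View pics/c4.png

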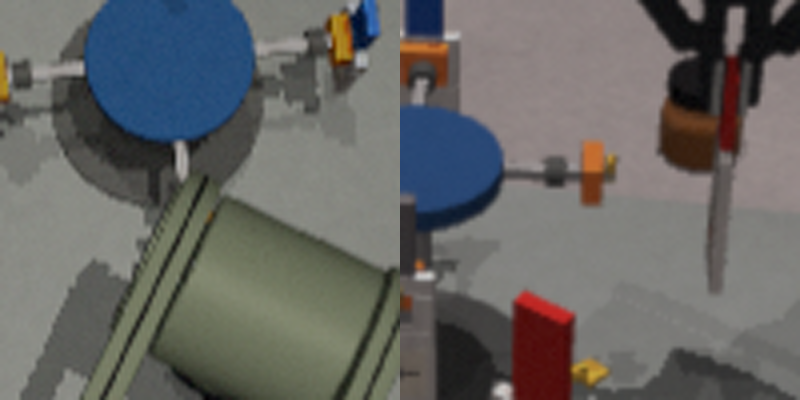

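The left crop has the arm covering the hook in the top view. In the right crop the target hangs edge-on in the jaws, outside the hook: its foot at side px (369,242), its tab bottom at (372.5,207), and the hook lip at (343,211).

Run:
```python
from hk import *
s=cv2.imread("pics/s4.png")
P=lambda r,l,z: np.r_[C+r*u+l*w,z]
for l in (-24,-22,0,22): print("plate foot corner lat",l,proj("side",P(180.7,-1.4+l,97)).round(1))
for z in(97,195,247): print(z,proj("side",P(180.7,-1.4,z)).round(1))
print("tab lower corners",[proj("side",P(180.7,-1.4+l,195)).round(1) for l in(-12,12)])
rm=mask(s,*COL["red"]);print(blobs(rm,5))
print("lip pred r=131..",[proj("side",P(r,0,173)).round(1) for r in(110,121,128,141)],"lat10",proj("side",P(128,10,173)).round(1))
print("keeper pred",proj("side",P(121,0,165)).round(1),[b for b in blobs(mask(s,*COL["orange"]),8)])
```

```text
plate foot corner lat -24 [367.8 243.3]
plate foot corner lat -22 [367.8 242.8]
plate foot corner lat 0 [367.4 237.1]
plate foot corner lat 22 [367.1 231.6]
97 [367.4 237.1]
195 [370.5 204.3]
247 [372.2 185.5]
tab lower corners [array([370.7, 207.2]), array([370.2, 201.3])]
[([269.5, 174.7], [268, 173, 4, 4, 14]), ([372.0, 196.4], [370, 185, 5, 22, 66]), ([325.0, 258.4], [318, 243, 15, 32, 380]), ([322.3, 303.7], [321, 302, 4, 4, 12])]
lip pred r=131.. [array([339.8, 210.6]), array([344.4, 210.7]), array([347.4, 210.8]), array([352.9, 211. ])] lat10 [347.4 208.4]
keeper pred [344.3 213.5] [([295.8, 183.9], [290, 181, 12, 10, 67]), ([363.1, 200.3], [359, 198, 9, 5, 12]), ([244.9, 209.7], [243, 203, 5, 15, 66]), ([337.7, 212.5], [336, 206, 5, 14, 58]), ([286.6, 244.7], [285, 244, 5, 3, 11]), ([335.3, 262.5], [332, 260, 8, 6, 19])]
```

Emit:
{"api": "servo_tool", "payload": {"moves": [{"jaw": 0, "tx": -0.001, "ty": 0.01, "tz": 0.001, "rx": 0, "ry": 0, "rz": 0}, {"jaw": 0, "tx": -0.001, "ty": 0.024, "tz": 0.001, "rx": 0, "ry": 0, "rz": 0}, {"jaw": 0, "tx": -0.001, "ty": 0.038, "tz": 0.001, "rx": 0, "ry": 0, "rz": 0}, {"jaw": 0, "tx": -0.001, "ty": 0.046, "tz": 0.001, "rx": 0, "ry": 0, "rz": 0}, {"jaw": 0, "tx": -0.001, "ty": 0.048, "tz": 0.001, "rx": 0, "ry": 0, "rz": 0}]}}

```text
clock: 9.62
tcp_pos: [480.2, -113.2, 214.8]
tcp_rot: [2.099, 2.333, 0.0]
force: [-0.8, -0.4, -2.0]
opening: 0.09
```

Emit:
{"api": "servo_tool", "payload": {"moves": [{"jaw": 0, "tx": 0, "ty": 0, "tz": 0, "rx": 0, "ry": 0, "rz": 0}, {"jaw": 0, "tx": 0, "ty": 0, "tz": 0, "rx": 0, "ry": 0, "rz": 0}, {"jaw": 0, "tx": 0, "ty": 0, "tz": 0, "rx": 0, "ry": 0, "rz": 0}, {"jaw": 0, "tx": 0, "ty": 0, "tz": 0, "rx": 0, "ry": 0, "rz": 0}, {"jaw": 0, "tx": 0, "ty": 0, "tz": 0, "rx": 0, "ry": 0, "rz": 0}]}}

```text
clock: 10.03
tcp_pos: [479.7, -113.3, 214.8]
tcp_rot: [2.1, 2.333, -0.0]
force: [-0.6, -1.1, -1.5]
opening: 0.083
```

```bash
python3 hk.py 126 214.6
```

```text
r 131.2 lat -0.4 Frad 0.67 Flat 1.07
t 10.03 tcp [ 479.7 -113.3  214.8] jaw 6.03 tilt 0.17 F [-0.55 -1.14 -1.54] M [-0.03  0.04  0.02] open 0.083 q6 -0.51
 shift [-0.0004  0.0052  0.0002] dist 5.2
 rz 0.03
level [ 0.11  0.13 -0.  ]
```

Emit:
{"api": "servo_tool", "payload": {"moves": [{"jaw": 0, "tx": 0, "ty": 0.001, "tz": 0, "rx": 0, "ry": 0, "rz": 0}, {"jaw": 0, "tx": 0, "ty": 0.002, "tz": 0, "rx": 0, "ry": 0, "rz": 0}, {"jaw": 0, "tx": 0, "ty": 0.003, "tz": 0, "rx": 0, "ry": 0, "rz": 0}, {"jaw": 0, "tx": 0, "ty": 0.004, "tz": 0, "rx": 0, "ry": 0, "rz": 0}, {"jaw": 0, "tx": 0, "ty": 0.005, "tz": 0, "rx": 0, "ry": 0, "rz": 0}]}}

```text
clock: 10.45
tcp_pos: [484.8, -112.7, 214.8]
tcp_rot: [2.1, 2.333, -0.0]
force: [-0.7, 0.6, -1.1]
opening: 0.089
```

Emit:
{"api": "servo_tool", "payload": {"moves": [{"jaw": 0, "tx": 0, "ty": 0.001, "tz": 0, "rx": 0, "ry": 0, "rz": 0}, {"jaw": 0, "tx": 0, "ty": 0.002, "tz": 0, "rx": 0, "ry": 0, "rz": 0}, {"jaw": 0, "tx": 0, "ty": 0.003, "tz": 0, "rx": 0, "ry": 0, "rz": 0}, {"jaw": 0, "tx": 0, "ty": 0.003, "tz": 0, "rx": 0, "ry": 0, "rz": 0}, {"jaw": 0, "tx": 0, "ty": 0.003, "tz": 0, "rx": 0, "ry": 0, "rz": 0}]}}

```text
clock: 10.87
tcp_pos: [487.8, -112.4, 214.8]
tcp_rot: [2.1, 2.333, -0.0]
force: [-0.5, 0.9, -1.5]
opening: 0.088
```

```bash
python3 hk.py 120 214.6
```

```text
r 123.1 lat -0.4 Frad 0.45 Flat -0.94
t 10.87 tcp [ 487.8 -112.4  214.8] jaw 6.03 tilt 0.17 F [-0.54  0.89 -1.47] M [ 0.03  0.02 -0.01] open 0.088 q6 -0.5
 shift [-0.0004  0.0031  0.0002] dist 3.1
 rz 0.03
level [ 0.1   0.13 -0.  ]
```

Emit:
{"api": "servo_tool", "payload": {"moves": [{"jaw": 0, "tx": 0, "ty": 0.001, "tz": 0, "rx": 0, "ry": 0, "rz": 0}, {"jaw": 0, "tx": 0, "ty": 0.002, "tz": 0, "rx": 0, "ry": 0, "rz": 0}, {"jaw": 0, "tx": 0, "ty": 0.003, "tz": 0, "rx": 0, "ry": 0, "rz": 0}, {"jaw": 0, "tx": 0, "ty": 0.003, "tz": 0, "rx": 0, "ry": 0, "rz": 0}, {"jaw": 0, "tx": 0, "ty": 0.003, "tz": 0, "rx": 0, "ry": 0, "rz": 0}]}}

```text
clock: 11.28
tcp_pos: [490.9, -112.1, 214.8]
tcp_rot: [2.1, 2.333, -0.0]
force: [0.1, 0.1, -1.0]
opening: 0.088
```

Emit:
{"api": "servo_tool", "payload": {"moves": [{"jaw": 0, "tx": 0, "ty": 0.001, "tz": 0, "rx": 0, "ry": 0, "rz": 0}, {"jaw": 0, "tx": 0, "ty": 0.002, "tz": 0, "rx": 0, "ry": 0, "rz": 0}, {"jaw": 0, "tx": 0, "ty": 0.003, "tz": 0, "rx": 0, "ry": 0, "rz": 0}, {"jaw": 0, "tx": 0, "ty": 0.003, "tz": 0, "rx": 0, "ry": 0, "rz": 0}, {"jaw": 0, "tx": 0, "ty": 0.003, "tz": 0, "rx": 0, "ry": 0, "rz": 0}]}}

```text
clock: 11.7
tcp_pos: [493.9, -111.8, 214.8]
tcp_rot: [2.099, 2.333, -0.0]
force: [-0.3, -0.6, -1.8]
opening: 0.086
```

```bash
python3 hk.py 115 214.6
```

```text
r 117.0 lat -0.4 Frad 0.33 Flat 0.55
t 11.7 tcp [ 493.9 -111.8  214.8] jaw 6.04 tilt 0.17 F [-0.27 -0.59 -1.76] M [ 0.02 -0.   -0.06] open 0.086 q6 -0.5
 shift [-0.0004  0.002   0.0002] dist 2.0
 rz 0.04
level [ 0.1   0.13 -0.  ]
```

Emit:
{"api": "servo_tool", "payload": {"moves": [{"jaw": 0, "tx": 0, "ty": 0.001, "tz": 0, "rx": 0, "ry": 0, "rz": 0}, {"jaw": 0, "tx": 0, "ty": 0.002, "tz": 0, "rx": 0, "ry": 0, "rz": 0}, {"jaw": 0, "tx": 0, "ty": 0.002, "tz": 0, "rx": 0, "ry": 0, "rz": 0}, {"jaw": 0, "tx": 0, "ty": 0.002, "tz": 0, "rx": 0, "ry": 0, "rz": 0}, {"jaw": 0, "tx": 0, "ty": 0.002, "tz": 0, "rx": 0, "ry": 0, "rz": 0}]}}

```text
clock: 12.12
tcp_pos: [495.9, -111.6, 214.8]
tcp_rot: [2.099, 2.333, -0.0]
force: [0.0, -0.0, -1.9]
opening: 0.083
```

Emit:
{"api": "servo_tool", "payload": {"moves": [{"jaw": 0, "tx": 0, "ty": 0.001, "tz": 0, "rx": 0, "ry": 0, "rz": 0}, {"jaw": 0, "tx": 0, "ty": 0.002, "tz": 0, "rx": 0, "ry": 0, "rz": 0}, {"jaw": 0, "tx": 0, "ty": 0.002, "tz": 0, "rx": 0, "ry": 0, "rz": 0}, {"jaw": 0, "tx": 0, "ty": 0.002, "tz": 0, "rx": 0, "ry": 0, "rz": 0}, {"jaw": 0, "tx": 0, "ty": 0.002, "tz": 0, "rx": 0, "ry": 0, "rz": 0}]}}

```text
clock: 12.53
tcp_pos: [497.7, -111.4, 214.8]
tcp_rot: [2.1, 2.334, -0.001]
force: [-2.4, -0.5, -0.6]
opening: 0.09
```

```bash
python3 hk.py 111 214.6
```

```text
r 113.2 lat -0.5 Frad 2.48 Flat 0.26
t 12.53 tcp [ 497.7 -111.4  214.8] jaw 6.04 tilt 0.14 F [-2.44 -0.52 -0.57] M [-0.1   0.51  0.  ] open 0.09 q6 -0.49
 shift [-0.0005  0.0022  0.0002] dist 2.3
 rz 0.04
level [ 0.07  0.13 -0.  ]
```

Emit:
{"api": "servo_tool", "payload": {"moves": [{"jaw": 0, "tx": 0, "ty": 0.001, "tz": 0, "rx": 0, "ry": 0, "rz": 0}, {"jaw": 0, "tx": 0, "ty": 0.002, "tz": 0, "rx": 0, "ry": 0, "rz": 0}, {"jaw": 0, "tx": 0, "ty": 0.002, "tz": 0, "rx": 0, "ry": 0, "rz": 0}, {"jaw": 0, "tx": 0, "ty": 0.002, "tz": 0, "rx": 0, "ry": 0, "rz": 0}, {"jaw": 0, "tx": 0, "ty": 0.002, "tz": 0, "rx": 0, "ry": 0, "rz": 0}]}}

```text
clock: 12.95
tcp_pos: [499.6, -111.2, 214.7]
tcp_rot: [2.1, 2.334, -0.001]
force: [-2.6, 0.3, -1.3]
opening: 0.088
```

Emit:
{"api": "servo_tool", "payload": {"moves": [{"jaw": 0, "tx": 0, "ty": 0.001, "tz": 0, "rx": 0, "ry": 0, "rz": 0}, {"jaw": 0, "tx": 0, "ty": 0.002, "tz": 0, "rx": 0, "ry": 0, "rz": 0}, {"jaw": 0, "tx": 0, "ty": 0.002, "tz": 0, "rx": 0, "ry": 0, "rz": 0}, {"jaw": 0, "tx": 0, "ty": 0.002, "tz": 0, "rx": 0, "ry": 0, "rz": 0}, {"jaw": 0, "tx": 0, "ty": 0.002, "tz": 0, "rx": 0, "ry": 0, "rz": 0}]}}

```text
clock: 13.37
tcp_pos: [501.7, -110.9, 214.7]
tcp_rot: [2.1, 2.334, -0.001]
force: [-3.4, -0.5, -0.1]
opening: 0.09
```

```bash
python3 hk.py 108 214.6
```

```text
r 109.2 lat -0.5 Frad 3.4 Flat 0.17
t 13.37 tcp [ 501.7 -110.9  214.7] jaw 6.04 tilt 0.14 F [-3.36 -0.52 -0.09] M [-0.11  0.65  0.  ] open 0.09 q6 -0.49
 shift [-0.0005  0.0012  0.0001] dist 1.3
 rz 0.04
level [ 0.06  0.13 -0.  ]
```

Emit:
{"api": "servo_tool", "payload": {"moves": [{"jaw": 0, "tx": 0, "ty": 0.001, "tz": 0, "rx": 0, "ry": 0, "rz": 0}, {"jaw": 0, "tx": 0, "ty": 0.002, "tz": 0, "rx": 0, "ry": 0, "rz": 0}, {"jaw": 0, "tx": 0, "ty": 0.002, "tz": 0, "rx": 0, "ry": 0, "rz": 0}, {"jaw": 0, "tx": 0, "ty": 0.002, "tz": 0, "rx": 0, "ry": 0, "rz": 0}, {"jaw": 0, "tx": 0, "ty": 0.002, "tz": 0, "rx": 0, "ry": 0, "rz": 0}]}}

```text
clock: 13.78
tcp_pos: [503.7, -110.7, 214.7]
tcp_rot: [2.1, 2.334, -0.001]
force: [-3.0, -0.5, -0.1]
opening: 0.086
```

Emit:
{"api": "servo_tool", "payload": {"moves": [{"jaw": 0, "tx": 0, "ty": 0.001, "tz": 0, "rx": 0, "ry": 0, "rz": 0}, {"jaw": 0, "tx": 0, "ty": 0.0015, "tz": 0, "rx": 0, "ry": 0, "rz": 0}, {"jaw": 0, "tx": 0, "ty": 0.0015, "tz": 0, "rx": 0, "ry": 0, "rz": 0}, {"jaw": 0, "tx": 0, "ty": 0.0015, "tz": 0, "rx": 0, "ry": 0, "rz": 0}, {"jaw": 0, "tx": 0, "ty": 0.0015, "tz": 0, "rx": 0, "ry": 0, "rz": 0}]}}

```text
clock: 14.2
tcp_pos: [505.2, -110.6, 214.6]
tcp_rot: [2.1, 2.334, -0.001]
force: [-3.9, -0.0, 0.5]
opening: 0.083
```

```bash
python3 hk.py 105 214.6
```

```text
r 105.7 lat -0.4 Frad 3.91 Flat -0.38
t 14.2 tcp [ 505.2 -110.6  214.6] jaw 6.04 tilt 0.14 F [-3.93 -0.03  0.48] M [-0.17  0.75  0.02] open 0.083 q6 -0.49
 shift [-0.0004  0.0007  0.    ] dist 0.8
 rz 0.04
level [ 0.06  0.13 -0.  ]
```

Emit:
{"api": "servo_tool", "payload": {"moves": [{"jaw": 0, "tx": 0, "ty": 0.001, "tz": 0, "rx": 0, "ry": 0, "rz": 0}, {"jaw": 0, "tx": 0, "ty": 0.001, "tz": 0, "rx": 0, "ry": 0, "rz": 0}, {"jaw": 0, "tx": 0, "ty": 0.001, "tz": 0, "rx": 0, "ry": 0, "rz": 0}, {"jaw": 0, "tx": 0, "ty": 0.001, "tz": 0, "rx": 0, "ry": 0, "rz": 0}, {"jaw": 0, "tx": 0, "ty": 0.001, "tz": 0, "rx": 0, "ry": 0, "rz": 0}]}}

```text
clock: 14.62
tcp_pos: [505.6, -110.5, 214.6]
tcp_rot: [2.1, 2.334, -0.003]
force: [-4.7, -0.5, 0.6]
opening: 0.085
```

```bash
python3 hk.py 105 214.6
```

```text
r 105.2 lat -0.5 Frad 4.76 Flat 0.03
t 14.62 tcp [ 505.6 -110.5  214.6] jaw 6.04 tilt 0.13 F [-4.73 -0.53  0.6 ] M [-0.18  1.2  -0.02] open 0.085 q6 -0.49
 shift [-0.0005  0.0002 -0.    ] dist 0.5
 rz 0.04
level [-0.03  0.12  0.  ]
```

Emit:
{"api": "servo_tool", "payload": {"moves": [{"jaw": 0, "tx": 0, "ty": -0.0013, "tz": 0, "rx": 0, "ry": 0, "rz": 0}, {"jaw": 0, "tx": 0, "ty": -0.0013, "tz": 0.001, "rx": 0, "ry": 0, "rz": 0}, {"jaw": 0, "tx": 0, "ty": -0.0013, "tz": 0.002, "rx": 0, "ry": 0, "rz": 0}, {"jaw": 0, "tx": 0, "ty": -0.0013, "tz": 0.003, "rx": 0, "ry": 0, "rz": 0}, {"jaw": 0, "tx": 0, "ty": -0.0013, "tz": 0.003, "rx": 0, "ry": 0, "rz": 0}]}}

```text
clock: 15.03
tcp_pos: [504.3, -110.8, 211.4]
tcp_rot: [2.1, 2.334, -0.003]
force: [-3.7, -0.5, -0.5]
opening: 0.09
```

```bash
python3 hk.py 106.5 211.6
```

```text
r 106.5 lat -0.4 Frad 3.72 Flat 0.16
t 15.03 tcp [ 504.3 -110.8  211.4] jaw 6.04 tilt 0.13 F [-3.69 -0.55 -0.52] M [-0.23  0.74 -0.08] open 0.09 q6 -0.49
 shift [-0.0004  0.     -0.0002] dist 0.4
 rz 0.04
level [-0.03  0.13  0.  ]
```

Emit:
{"api": "servo_tool", "payload": {"moves": [{"jaw": 0, "tx": 0, "ty": 0, "tz": 0.001, "rx": 0, "ry": 0, "rz": 0}, {"jaw": 0, "tx": 0, "ty": 0, "tz": 0.002, "rx": 0, "ry": 0, "rz": 0}, {"jaw": 0, "tx": 0, "ty": 0, "tz": 0.003, "rx": 0, "ry": 0, "rz": 0}, {"jaw": 0, "tx": 0, "ty": 0, "tz": 0.004, "rx": 0, "ry": 0, "rz": 0}, {"jaw": 0, "tx": 0, "ty": 0, "tz": 0.004, "rx": 0, "ry": 0, "rz": 0}]}}

```text
clock: 15.45
tcp_pos: [504.1, -110.7, 207.0]
tcp_rot: [2.101, 2.335, -0.003]
force: [-2.9, -0.8, -1.1]
opening: 0.087
```

```bash
python3 hk.py 106.5 201.6
```

```text
r 106.7 lat -0.5 Frad 3.0 Flat 0.54
t 15.45 tcp [ 504.1 -110.7  207. ] jaw 6.04 tilt 0.13 F [-2.93 -0.85 -1.08] M [-0.19  0.67 -0.  ] open 0.087 q6 -0.49
 shift [-0.0004  0.0002  0.0054] dist 5.4
 rz 0.04
level [-0.06  0.11  0.  ]
```

Down 7.6 mm without vertical load, so the plate is behind the lip.

Emit:
{"api": "servo_tool", "payload": {"moves": [{"jaw": 0, "tx": 0, "ty": 0, "tz": 0.001, "rx": 0, "ry": 0, "rz": 0}, {"jaw": 0, "tx": 0, "ty": 0, "tz": 0.002, "rx": 0, "ry": 0, "rz": 0}, {"jaw": 0, "tx": 0, "ty": 0, "tz": 0.003, "rx": 0, "ry": 0, "rz": 0}, {"jaw": 0, "tx": 0, "ty": 0, "tz": 0.004, "rx": 0, "ry": 0, "rz": 0}, {"jaw": 0, "tx": 0, "ty": 0, "tz": 0.004, "rx": 0, "ry": 0, "rz": 0}]}}

```text
clock: 15.87
tcp_pos: [504.0, -110.7, 202.7]
tcp_rot: [2.101, 2.335, -0.004]
force: [-3.6, -0.4, -1.6]
opening: 0.086
```

Emit:
{"api": "servo_tool", "payload": {"moves": [{"jaw": 0, "tx": 0, "ty": 0, "tz": 0.0005, "rx": 0, "ry": 0, "rz": 0}, {"jaw": 0, "tx": 0, "ty": 0, "tz": 0.001, "rx": 0, "ry": 0, "rz": 0}, {"jaw": 0, "tx": 0, "ty": 0, "tz": 0.001, "rx": 0, "ry": 0, "rz": 0}, {"jaw": 0, "tx": 0, "ty": 0, "tz": 0.001, "rx": 0, "ry": 0, "rz": 0}, {"jaw": 0, "tx": 0, "ty": 0, "tz": 0.001, "rx": 0, "ry": 0, "rz": 0}]}}

```text
clock: 16.28
tcp_pos: [504.0, -110.7, 201.6]
tcp_rot: [2.101, 2.335, -0.003]
force: [-3.2, -0.5, -1.0]
opening: 0.088
```

```bash
python3 hk.py 106.5 201.6
```

```text
r 106.8 lat -0.5 Frad 3.23 Flat 0.16
t 16.28 tcp [ 504.  -110.7  201.6] jaw 6.04 tilt 0.13 F [-3.2  -0.5  -0.96] M [-0.14  0.69 -0.04] open 0.088 q6 -0.49
 shift [-0.0005  0.0003 -0.    ] dist 0.6
 rz 0.04
level [-0.08  0.1   0.  ]
```

Emit:
{"api": "servo_tool", "payload": {"moves": [{"jaw": 0, "tx": 0, "ty": 0, "tz": 0.001, "rx": 0, "ry": 0, "rz": 0}, {"jaw": 0, "tx": 0, "ty": 0, "tz": 0.001, "rx": 0, "ry": 0, "rz": 0}, {"jaw": 0, "tx": 0, "ty": 0, "tz": 0.001, "rx": 0, "ry": 0, "rz": 0}, {"jaw": 0, "tx": 0, "ty": 0, "tz": 0.001, "rx": 0, "ry": 0, "rz": 0}, {"jaw": 0, "tx": 0, "ty": 0, "tz": 0.001, "rx": 0, "ry": 0, "rz": 0}]}}

```text
clock: 16.7
tcp_pos: [504.1, -110.7, 201.5]
tcp_rot: [2.101, 2.335, -0.003]
force: [-5.3, -1.2, 4.1]
opening: 0.088
```

Emit:
{"api": "servo_tool", "payload": {"moves": [{"jaw": 0, "tx": 0, "ty": 0, "tz": 0.001, "rx": 0, "ry": 0, "rz": 0}, {"jaw": 0, "tx": 0, "ty": 0, "tz": 0.001, "rx": 0, "ry": 0, "rz": 0}, {"jaw": 0, "tx": 0, "ty": 0, "tz": 0.001, "rx": 0, "ry": 0, "rz": 0}, {"jaw": 0, "tx": 0, "ty": 0, "tz": 0.001, "rx": 0, "ry": 0, "rz": 0}, {"jaw": 0, "tx": 0, "ty": 0, "tz": 0.001, "rx": 0, "ry": 0, "rz": 0}]}}

```text
clock: 17.12
tcp_pos: [504.1, -110.7, 201.5]
tcp_rot: [2.1, 2.335, -0.003]
force: [-5.1, -0.7, 5.2]
opening: 0.089
```

```bash
python3 hk.py 106.5 201.6
```

```text
r 106.7 lat -0.5 Frad 5.14 Flat 0.19
t 17.12 tcp [ 504.1 -110.7  201.5] jaw 6.05 tilt 0.14 F [-5.09 -0.73  5.2 ] M [ 0.    1.09 -0.01] open 0.089 q6 -0.49
 shift [-0.0005  0.0002 -0.0001] dist 0.5
 rz 0.05
level [-0.05  0.13  0.  ]
```

Emit:
{"api": "servo_tool", "payload": {"moves": [{"jaw": 0, "tx": 0, "ty": -0.0005, "tz": -0.0005, "rx": 0, "ry": 0, "rz": 0}, {"jaw": 0.1, "tx": 0, "ty": -0.0005, "tz": -0.0005, "rx": 0, "ry": 0, "rz": 0}, {"jaw": 0.15, "tx": 0, "ty": -0.0005, "tz": -0.0005, "rx": 0, "ry": 0, "rz": 0}, {"jaw": 0.25, "tx": 0, "ty": -0.0005, "tz": -0.0005, "rx": 0, "ry": 0, "rz": 0}, {"jaw": 0.4, "tx": 0, "ty": -0.0005, "tz": -0.0005, "rx": 0, "ry": 0, "rz": 0}], "force": 20}}

```text
clock: 17.53
tcp_pos: [504.8, -110.9, 202.6]
tcp_rot: [2.099, 2.333, -0.001]
force: [-0.3, -0.0, -0.1]
opening: 0.375
```

Emit:
{"api": "servo_tool", "payload": {"moves": [{"jaw": 0.6, "tx": 0, "ty": 0, "tz": 0, "rx": 0, "ry": 0, "rz": 0}, {"jaw": 0.6, "tx": 0, "ty": 0, "tz": 0, "rx": 0, "ry": 0, "rz": 0}, {"jaw": 0.6, "tx": 0, "ty": 0, "tz": 0, "rx": 0, "ry": 0, "rz": 0}, {"jaw": 0.6, "tx": 0, "ty": 0, "tz": 0, "rx": 0, "ry": 0, "rz": 0}, {"jaw": 0.6, "tx": 0, "ty": 0, "tz": 0, "rx": 0, "ry": 0, "rz": 0}]}}

```text
clock: 17.95
tcp_pos: [504.8, -110.9, 202.6]
tcp_rot: [2.099, 2.333, -0.001]
force: [0.3, -0.2, -0.6]
opening: 0.602
```

```bash
python3 hk.py 106.5 300
```

```text
r 106.0 lat -0.2 Frad -0.25 Flat 0.18
t 17.95 tcp [ 504.8 -110.9  202.6] jaw 6.05 tilt 0.21 F [ 0.26 -0.15 -0.63] M [ 0.05 -0.01  0.01] open 0.602 q6 -0.49
 shift [-0.0005 -0.0003 -0.0974] dist 97.4
 rz 0.05
level [ 0.12  0.17 -0.  ]
```

Emit:
{"api": "servo_tool", "payload": {"moves": [{"jaw": 0.6, "tx": 0, "ty": 0, "tz": -0.015, "rx": 0, "ry": 0, "rz": 0}, {"jaw": 0.6, "tx": 0, "ty": 0, "tz": -0.04, "rx": 0, "ry": 0, "rz": 0}, {"jaw": 0.6, "tx": 0, "ty": 0, "tz": -0.07, "rx": 0, "ry": 0, "rz": 0}, {"jaw": 0.6, "tx": 0, "ty": 0, "tz": -0.1, "rx": 0, "ry": 0, "rz": 0}, {"jaw": 0.6, "tx": 0, "ty": 0, "tz": -0.12, "rx": 0, "ry": 0, "rz": 0}]}}

```text
clock: 18.37
tcp_pos: [505.4, -110.8, 325.9]
tcp_rot: [2.096, 2.33, 0.002]
force: [1.2, 0.3, 0.2]
opening: 0.605
```

Emit:
{"api": "servo_tool", "payload": {"moves": [{"jaw": 0.6, "tx": 0.02, "ty": -0.005, "tz": 0, "rx": 0, "ry": 0, "rz": 0}, {"jaw": 0.6, "tx": 0.06, "ty": -0.015, "tz": 0, "rx": 0, "ry": 0, "rz": 0}, {"jaw": 0.6, "tx": 0.1, "ty": -0.025, "tz": 0, "rx": 0, "ry": 0, "rz": 0}, {"jaw": 0.6, "tx": 0.14, "ty": -0.035, "tz": 0, "rx": 0, "ry": 0, "rz": 0}, {"jaw": 0.6, "tx": 0.18, "ty": -0.045, "tz": 0, "rx": 0, "ry": 0, "rz": 0}]}}

```text
clock: 18.78
tcp_pos: [440.8, 64.7, 324.9]
tcp_rot: [2.097, 2.329, 0.003]
force: [0.7, 0.6, -0.1]
opening: 0.594
```

Emit:
{"api": "servo_tool", "payload": {"moves": [{"jaw": 0.6, "tx": 0.04, "ty": -0.01, "tz": 0, "rx": 0, "ry": 0, "rz": 0}, {"jaw": 0.6, "tx": 0.08, "ty": -0.02, "tz": 0, "rx": 0, "ry": 0, "rz": 0}, {"jaw": 0.6, "tx": 0.11, "ty": -0.025, "tz": 0, "rx": 0, "ry": 0, "rz": 0}, {"jaw": 0.6, "tx": 0.13, "ty": -0.03, "tz": 0, "rx": 0, "ry": 0, "rz": 0}, {"jaw": 0.6, "tx": 0.13, "ty": -0.03, "tz": 0, "rx": 0, "ry": 0, "rz": 0}]}}

```text
clock: 19.2
tcp_pos: [395.8, 194.1, 324.2]
tcp_rot: [2.092, 2.336, 0.004]
force: [0.4, 0.4, -0.1]
opening: 0.601
```

Run:
```python
from hk import *
np.set_printoptions(precision=1,suppress=True)
t=capture("top");s=capture("side");cv2.imwrite("pics/t5.png",t);cv2.imwrite("pics/s5.png",s);st()
ang=lambda v:np.degrees(np.arctan2(v[1],v[0]))%360
for n,im in(("top",t),("side",s)):
    print(n,"red",blobs(mask(im,*COL["red"]),5),"or",[b for b in blobs(mask(im,*COL["orange"]),5)])
P=lambda r,l,z: np.r_[C+r*u+l*w,z]
print("expect tab top",proj("side",P(108,0,233)),proj("top",P(108,0,233)),"foot",proj("side",P(108,0,83)))
a=cv2.resize(t[150:270,285:405],None,fx=3.3,fy=3.3,interpolation=2);b=cv2.resize(s[155:275,235:355],None,fx=3.3,fy=3.3,interpolation=2)
cv2.imwrite("pics/c5.png",np.hstack([a,b]))
```

```text
r 181.5 lat -312.0 Frad 0.49 Flat 0.14
t 19.3 tcp [397.2 191.3 324.1] jaw 6.11 tilt 0.48 F [-0.5 -0.2 -0.7] M [-0.  0. -0.] open 0.603 q6 0.15
 rz 0.11
level [ 0.4  0.3 -0. ]
top red [([277.5, 242.2], [273, 236, 10, 13, 59]), ([347.9, 244.8], [343, 243, 10, 4, 29])] or [([337.2, 161.0], [331, 159, 12, 6, 43]), ([386.2, 197.7], [385, 193, 3, 11, 18]), ([297.5, 209.2], [297, 204, 2, 11, 17]), ([346.1, 242.9], [341, 242, 12, 4, 16])]
side red [([269.6, 174.8], [268, 173, 4, 4, 13]), ([340.0, 197.4], [339, 187, 3, 23, 56]), ([325.0, 258.4], [318, 243, 15, 32, 381]), ([322.3, 303.7], [321, 302, 4, 4, 12])] or [([295.8, 183.9], [290, 181, 12, 10, 67]), ([244.9, 209.6], [243, 203, 5, 15, 65]), ([335.3, 211.9], [333, 206, 6, 14, 56]), ([286.6, 244.7], [285, 244, 5, 3, 11]), ([335.8, 262.4], [332, 261, 9, 5, 26])]
expect tab top [340.  189.3] [349.  243.8] foot [337.5 240.2]
```

View pics/c5.png

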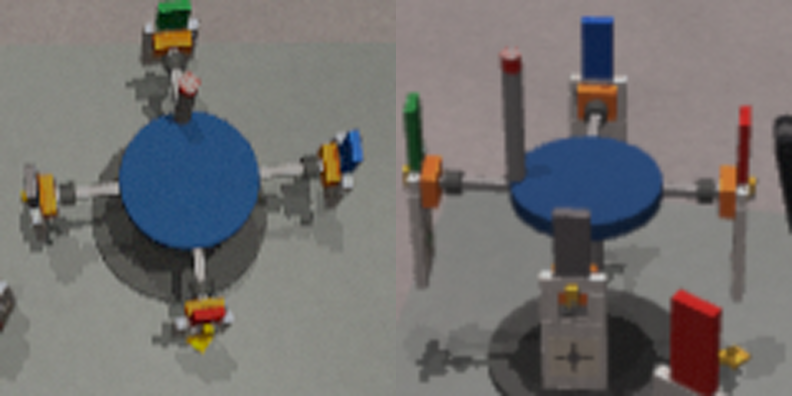

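The target hangs upright behind the yellow lip. Its tab is at side px (340,197) and top px (348,245), as predicted, level with the other hung targets. The rack has not moved, and the hook sits over the arrow.

```bash
python3 -c "
from station import manip; print(manip.sign_off())"
```

```text
the job is handed in; nothing more can be done
None
```

I turned the carousel by its handle until the free hook faced the arrow, took the small red-tabbed target out of its stand, hung it on that hook and handed the job in at about 19 s. No verdict was reported.

- **Hook direction:** In the top view the hook lay at about 186° and the arrow at 187.6° to 188.7°, so roughly 4 to 6 mm sideways at the hook seat against the 12 mm limit. The side view gave less than about 1° between them. The keepers were in the same image positions after hanging as before, so the rack had not moved.
- **Finding the hook by feel:** The keeper met the plate about 13 mm nearer the axis than nominal, and the hard stop came 9 mm further in, as expected.
- **Seating:** I backed off 1.3 mm from the stop and lowered the target 13 mm, and it came to rest within 0.1 mm of the predicted height.
- **Force on the carousel:** The wrist readings put the highest load at the end of lowering: about 5 N inward along the hook plus about 6.7 N down, or roughly 8.5 N in all.
- **After release:** The wrist force read near zero with the gripper clear. The final pictures show the target upright behind the lip, within about 1 px of its predicted position. I saw no sign that the bottle, jar or post moved, but I did not re-measure them at the end.

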